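# Put the loose bench items away in their trays

### The arm

A 7-joint arm with a two-finger parallel gripper is mounted at the origin on a cart in front of the work surface, level with it; the furniture and walls round the work are solid. World frame = base frame: x ahead of the robot, y to its left, z up, the work surface at z = 0. Lengths are in m, angles in degrees, forces in N, time in s.
With the tool pointing down it reaches from about 0.425 to 0.95 m from the base axis. Payload 16.7 kg.
Tool frame: the origin (TCP) lies on the centre line of the jaws, within the pads' length; the fingertips stand env.tip_extent ahead of it and the grasp point (between the pads) lies 2 mm behind it (env.tip_extent is the distance from the TCP to the fingertips, in m); z points along the fingers, y is the direction in which the jaws open and shut (so a half turn about z gives the same grasp; the last joint's range is limited). The gripper opens to 94 mm and grips with 3 to 60 N. Pads are 16 mm wide; open, the fingers measure 119 mm over their backs; the gripper's body (75 mm by 177 mm) begins 78 mm behind the grasp point.
Start: joints at [-76.404, 24.414, 4.234, 92.017, -1.954, 63.644, -3.845], TCP at [0.255, 0.625, 0.222] pointing down, gripper open.
Joint ranges: [-163.25, 163.25], [-28.42, 122.38], [-70.27, 78.77], [12.13, 141.07], [-58.53, 238.53], [9.26, 117.41], [-156.51, 156.51]. Speed limits (degrees/s): [108.29, 108.29, 136.94, 136.94, 172.46, 172.46, 172.46].

### API

Orientations are given as [roll, pitch, yaw] about the fixed x, y, z axes, in that order (R = Rz(yaw) Ry(pitch) Rx(roll)).
In Python, from station import env, viewer gives the robot as it stands. The module is installed in compiled form; this text tells all that it offers.
- The arm moves only by the tool carry_out, never from a script. Its argument "moves" is a list of rows, each an object with "dp": the shift along the tool's x, y, z in mm, a list of three; "angular": the turn, a rotation vector about the tool's x, y, z in units of 10 degrees (1.0 is 10 degrees), a list of three; "jaw": the gripper command: -1 is shut, 1 is fully open, values between are in proportion. A call has 1 to 10 rows; each row is the pose to reach, as a shift and turn from the pose measured when the call began, along the tool's axes at that moment; what a row does not reach only later rows make up. A row lasts 1/8 s, in which the tool goes at most 62.5 mm and 10.7 degrees, less where a joint would pass 70% of its speed; a pose out of reach is approached as far as the arm can. A call with a gripper value outside its range is refused whole. The fingers move at their own pace and stop on an object; the grip force is fixed at half the most. Time passes only in rows, so rows that repeat a pose let the fingers close. It gives the time, the measured TCP pose, the force and the opening at its end, in the units of the state.
- env.observe(): the state, without advancing time (a new reading comes with each control period).
- viewer.get_image(name): name is "scene" or "top" or "wrist"; returns a dict with "color" (384x512x3 uint8, red, green, blue), "intrinsics" (3x3 intrinsics, pixels), "eye" and "rotation" of the camera in the world; the wrist camera has in their place "mount" (4x4, takes a point from camera to tool coordinates, whose origin is the TCP and whose axes are the flange's). Camera axes: x right, y up, looking along -z (the intrinsics and any distortion apply to the point x, -y, -z); pixel columns grow to the right and rows downward; lengths in m; the calibration is good to about 2 mm. A picture is of the moment at which its call begins: read the wrist's pose just before it. There is no depth.
- env.sign_off(): hands the job in, once; it reports no verdict.
The state is a dict: "time": time; "joint_positions": joint angles; "qd": joint speeds; "tau": joint torques, N m; "ee_pos": TCP position; "tool_rot": TCP orientation; "ft_force": force on the tool from outside, world axes, zero at the start; "torque": the same for the moment, N m; "width": opening from 0.0 (shut) to 1.0 (fully open).
Only numpy, scipy, OpenCV 4.12 (cv2) and the standard library are available. Lean on these libraries where they do the work, as an engineer would, in place of code of your own. Each camera call takes 0.05 s, during which the arm holds its last target.

### The job

Tidy the front of the bench: lay the marker and the pen lengthwise side by side in the long undivided tray, stand the two red stoppers one in each free bay of the three-bay tray, and stand the small beaker in the free bay of the two-bay tray. Stoppers stand narrow end down as found, the beaker must not be tipped over on the way, and everything else, such as the tape roll and the small yellow book, stays where it is.

Things in the scene. Friction and masses are not known exactly. Their poses are not given: they have to be found in the camera images.
- marker_c (a point): Thick marker, white with a black cap, 135 mm long (along its own y), 17 mm wide, 16 mm high as it lies, on the bench among the five loose things. Point: its centre, half-way up (8 mm above its underside).
- pen_c (a point): Thin pale pen, 145 mm long (along its own y), 11 mm wide, 9 mm high as it lies. Point: its centre, half-way up (4.5 mm above its underside).
- stopper_mid_c (a point): Smaller red rubber stopper, a cone 31 mm across at the top, narrower below, 24 mm high, standing narrow end down. Point: its centre, half-way up; z is its axis, up.
- stopper_big_c (a point): Larger red rubber stopper, a cone 37 mm across at the top, narrower below, 24 mm high, standing narrow end down. Point: its centre, half-way up; z is its axis, up.
- small_beaker_c (a point): Small empty clear beaker, 45 mm across, 55 mm high, light; grasp it across the outside. Point: its centre, half-way up; z is its axis, up.
- pen_tray: Fixed grey tray, outside 104 mm (x) by 180 mm (y), 14 mm high, floor and walls 4 mm thick, so the lip stands 10 mm above the tray's floor. Origin: centre of the underside. x across, y along its length, z up. No dividers: one space of 96 by 172 mm, empty at the start; room for the marker and the pen lying along y, for instance at x = -24 mm and x = +24 mm.
- stopper_tray: Fixed grey tray, outside 104 mm (x) by 180 mm (y), 14 mm high, floor and walls 4 mm thick, so the lip stands 10 mm above the tray's floor. Origin: centre of the underside. x across, y along its length, z up. Two dividers across it as high as the lip make three bays, each 96 mm in x by 54 mm in y, centred at y = -58.7 mm, 0 and +58.7 mm. The bay at +58.7 mm is taken by a small black stopper (24 mm, fixed); the other two are free.
- beaker_tray: Fixed grey tray, outside 104 mm (x) by 180 mm (y), 14 mm high, floor and walls 4 mm thick, so the lip stands 10 mm above the tray's floor. Origin: centre of the underside. x across, y along its length, z up. One divider across it as high as the lip makes two bays, each 96 mm in x by 84 mm in y, centred at y = -44 mm and +44 mm. The bay at +44 mm is taken by a larger clear beaker (57 mm across, 72 mm high, fixed); the other is free.
- tape: Bystander, loose: a roll of pale tape lying flat, 68 mm across, 19 mm high. Origin: centre of its underside. Not to be moved.
- book: Bystander, loose: small yellow indicator-paper book lying flat, 40 x 75 mm, 9 mm thick. Origin: centre of its underside. Not to be moved. To the right of it the bench is taken up by tall fixed glass burette bottles (up to well over 0.5 m high, centres near x, y = 0.56, -0.19; 0.49, -0.41 and 0.50, -0.66 m, each about 0.2 m wide): an arm that starts on that side must draw back before it swings across in front of them.
Mind the look-alikes: they are no part of the job. What is shaped like the part that bears stopper_big_c but orange or purple is not meant.

How it is judged:
By the outcome, as a careful person would: the job done as asked, in the order asked, and still so for the second after the job is handed in, with the robot touching nothing.
It also fails if it takes over 122 s, if anything falls off the work surface, if the arm or the gripper's body presses on something with over 40 N, if the wrist force passes 120 N, or if a joint passes its speed limit or range.

## Working session

There is one attempt and no reset: what is moved stays moved. The work goes in short steps, Python scripts to look and compute and a tool call to move; the robot and the scene stay as the last step left them, time stands still between calls to the robot, and variables do not carry over. Pictures are saved under pics/ and viewed, and the job is handed in when it is done.

Besides the shell and the picture viewer there is one more tool, called after "Call:" as a command line: name --argument value ..., lists and objects as JSON in quotes. carry_out: Moves the arm, as the interface text tells. Its arguments: {"type":"object","properties":{"moves":{"type":"array"}},"required":["moves"]}

```bash
mkdir -p pics
cat > h.py <<'E'
from station import env, viewer
import numpy as np, cv2
from scipy.spatial.transform import Rotation as R
def snap(name,fn,crop=None,scale=1):
    s=env.observe(); d=viewer.get_image(name); im=d['color'][:,:,::-1]
    if crop: x0,y0,x1,y1=crop; im=im[y0:y1,x0:x1]
    if scale!=1: im=cv2.resize(im,None,fx=scale,fy=scale,interpolation=cv2.INTER_CUBIC)
    cv2.imwrite('pics/'+fn,im); return s,d
E
python3 - <<'E'
from h import *
print(env.tip_extent); print(env.observe())
for n in ['scene','top','wrist']:
    s,d=snap(n,n+'0.png',None,1.5)
    print(n,{k:v for k,v in d.items() if k!='color'})
    np.savez('%s0.npz'%n,**{k:v for k,v in d.items() if k!='distortion'})
E
```

```text
0.017
{'time': 0.0, 'joint_positions': array([-76.40465713,  24.44960393,   4.22981294,  92.05203285,
        -1.95294449,  63.64331268,  -3.84341202]), 'qd': array([-0.00549969,  0.01995027, -0.10353387, -0.03991911,  0.00635487,
       -0.04105514,  0.06277915]), 'tau': array([ 4.82670857e-04, -9.35865927e+01,  3.66651960e+00, -4.54170728e+01,
       -4.89170384e-02,  2.04087765e-02,  1.06293255e-04]), 'ee_pos': array([0.2544767 , 0.62474351, 0.22177696]), 'tool_rot': array([-1.79927363e+02,  5.49152711e-03,  1.57840024e+02]), 'ft_force': array([ 0.19735973, -0.17861126, -0.10917291]), 'torque': array([ 0.0562659 , -0.08577059, -0.01313958]), 'width': 0.999407262730275}
scene {'intrinsics': array([[454.59927753,   0.        , 253.54604354],
       [  0.        , 454.59927753, 192.20352756],
       [  0.        ,   0.        ,   1.        ]]), 'eye': array([-0.02112036, -0.2160709 ,  0.80014957]), 'rotation': array([ 40.49524223,   0.56313685, -54.21169633])}
top {'intrinsics': array([[434.52003032,   0.        , 262.82267968],
       [  0.        , 434.52003032, 191.15861571],
       [  0.        ,   0.        ,   1.        ]]), 'eye': array([0.3542886 , 0.1617808 , 1.18040946]), 'rotation': array([  7.76932548,   1.18817217, -88.41623864])}
wrist {'intrinsics': array([[323.31162399,   0.        , 256.29413278],
       [  0.        , 323.31162399, 188.64637868],
       [  0.        ,   0.        ,   1.        ]]), 'mount': array([[-3.07787889e-05,  9.70605401e-01,  2.40676452e-01,
         6.92773744e-02],
       [ 9.99999931e-01, -5.91999517e-05,  3.66627390e-04,
        -2.83944440e-04],
       [ 3.70098560e-04,  2.40676447e-01, -9.70605332e-01,
        -1.61527714e-01],
       [ 0.00000000e+00,  0.00000000e+00,  0.00000000e+00,
         1.00000000e+00]])}
```

View pics/scene0.png

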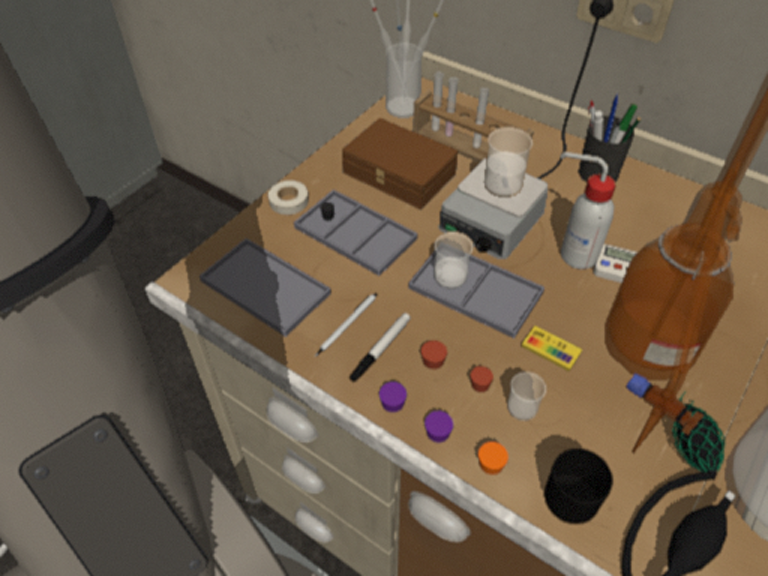

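View pics/top0.png

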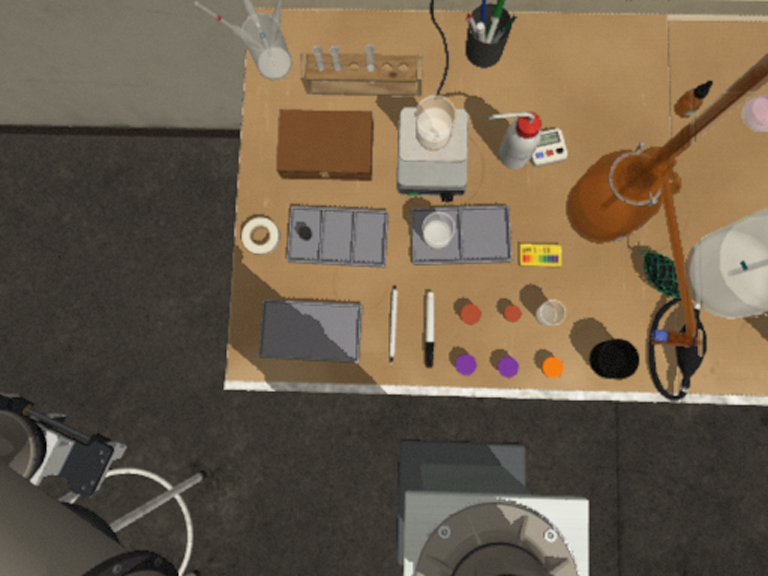

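View pics/wrist0.png

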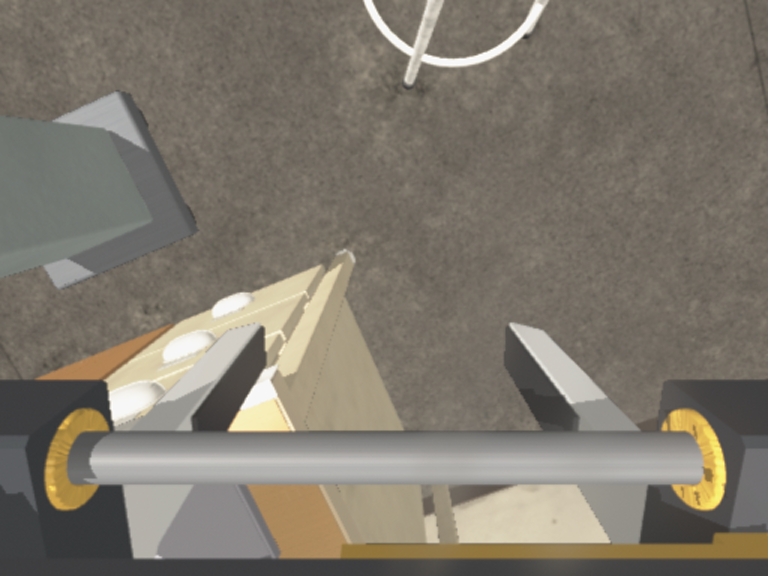

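Run:
```python
import numpy as np,cv2
for n,cs in {'top':[(155,130,295,250),(255,150,395,260)],'scene':[(125,115,325,265),(205,195,405,325)]}.items():
    im=np.load(n+'0.npz')['color'][:,:,::-1]
    for i,(x0,y0,x1,y1) in enumerate(cs):
        f=4 if n=='scene' else 5
        c=cv2.resize(im[y0:y1,x0:x1],None,fx=f,fy=f,interpolation=cv2.INTER_CUBIC)
        for x in range(x0,x1,10): cv2.line(c,((x-x0)*f,0),((x-x0)*f,8 if x%50 else 20),(0,255,0),1); 
        for y in range(y0,y1,10): cv2.line(c,(0,(y-y0)*f),(8 if y%50 else 20,(y-y0)*f),(0,255,0),1)
        cv2.imwrite(f'pics/{n}c{i}.png',c)
```

```text
(no output)
```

View pics/topc0.png

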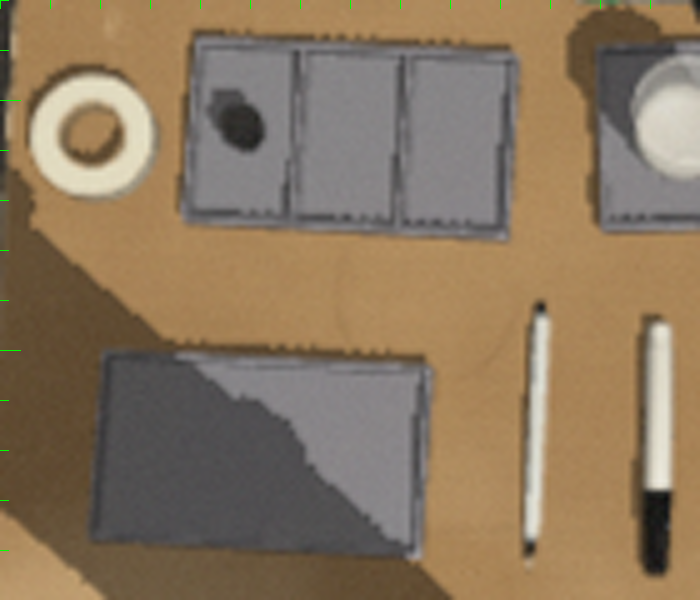

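View pics/topc1.png

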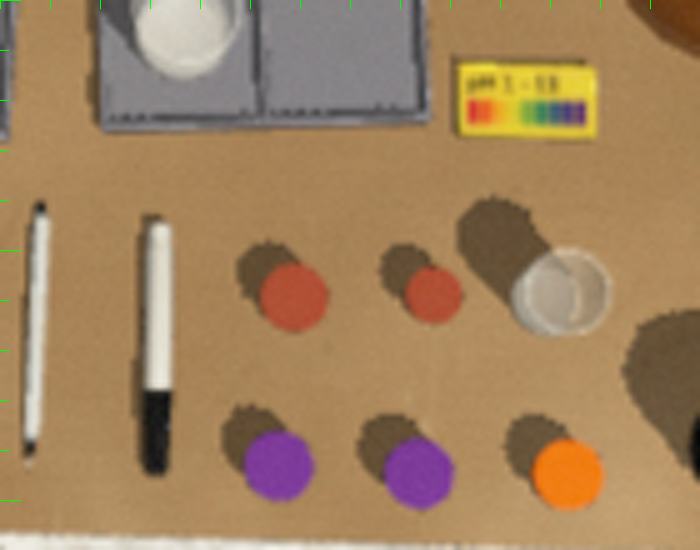

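View pics/scenec0.png

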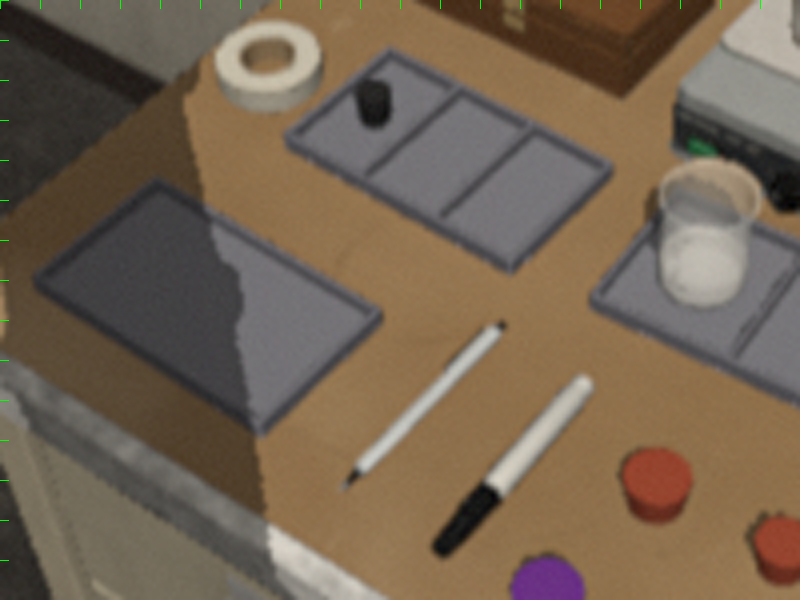

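View pics/scenec1.png

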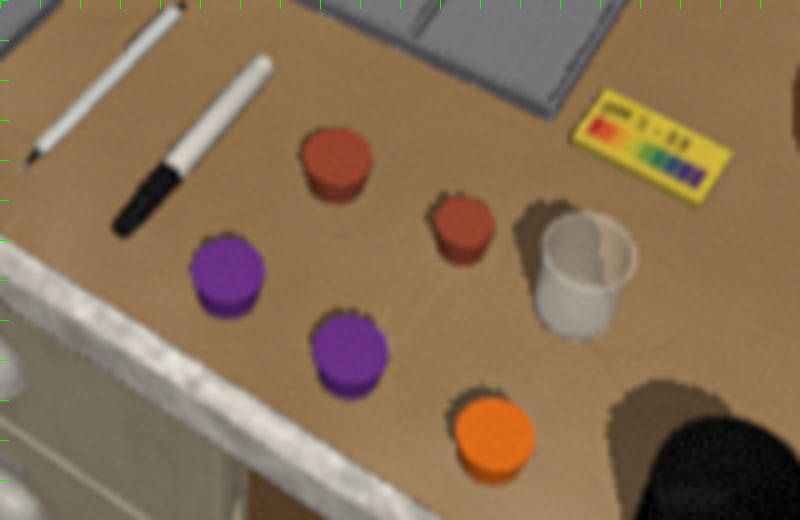

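```bash
cat >> h.py <<'E'
def cam(d,s=None):
    K=np.array(d['intrinsics'])
    if 'eye' in d: return K,np.array(d['eye']),R.from_euler('xyz',d['rotation'],degrees=True).as_matrix()
    T=np.array(d['mount']); Rt=R.from_euler('xyz',s['tool_rot'],degrees=True).as_matrix()
    return K,s['ee_pos']+Rt@T[:3,3],Rt@T[:3,:3]
def pix2w(c,uv,z):
    K,e,Rm=c; v=np.linalg.inv(K)@[uv[0],uv[1],1]; v=Rm@(v*[1,-1,-1]); return e+v*(z-e[2])/v[2]
def w2pix(c,p):
    K,e,Rm=c; v=Rm.T@(np.array(p)-e)*[1,-1,-1]; v=K@v; return v[:2]/v[2]
E
python3 - <<'E'
import numpy as np
from h import pix2w,w2pix,cam
T=cam(np.load('top0.npz')); S=cam(np.load('scene0.npz'))
def a(n,l,z,o,f,c):
    P=np.array([pix2w(c,((x+.5)/f-.5+o[0],(y+.5)/f-.5+o[1]),z)[:2] for x,y in l])
    print(n,P.round(4).tolist(),'mean',P.mean(0).round(4)); 
    if len(P)==2: d=P[0]-P[1]; print('  len',np.linalg.norm(d),'ang',np.degrees(np.arctan2(d[1],d[0])))
    if len(P)==4:
        print('  sides',[np.linalg.norm(P[i]-P[i-1]).round(4) for i in range(4)],[np.degrees(np.arctan2(*(P[i]-P[i-1])[::-1])).round(1) for i in range(4)])
o0=(155,130);o1=(255,150)
a('pentray',[(104,350),(432,360),(418,557),(92,540)],.014,o0,5,T)
a('sttray',[(194,33),(518,52),(508,240),(183,222)],.014,o0,5,T)
a('bktray',[(412,206),(508,205),(510,262),(413,265)],.014,(0,0),1.5,T)
a('pen',[(541,303),(530,564)],.0045,o0,5,T)
a('marker',[(657,316),(656,575)],.008,o0,5,T)
a('big',[(294,298)],.024,o1,5,T);a('mid',[(434,295)],.024,o1,5,T)
a('bkrim',[(567,291)],.055,o1,5,T);a('bkbase',[(553,294)],.0,o1,5,T)
a('tape',[(92,134)],.019,o0,5,T)
a('book',[(457,60),(597,65),(597,137),(457,135)],.009,o1,5,T)
print('scene')
s0=(125,115);s1=(205,195)
a('pentray',[(158,181),(382,317),(262,433),(37,280)],.014,s0,4,S)
a('sttray',[(391,50),(612,168),(512,268),(287,140)],.014,s0,4,S)
a('pen',[(503,324),(345,488)],.0045,s0,4,S)
a('marker',[(586,379),(441,551)],.008,s0,4,S)
a('big',[(338,157)],.024,s1,4,S);a('mid',[(464,222)],.024,s1,4,S)
a('bkrim',[(589,252)],.055,s1,4,S);
E
```

```text
pentray [[0.4837, 0.427], [0.4828, 0.2486], [0.3768, 0.2524], [0.3811, 0.4278]] mean [0.4311 0.3389]
  sides [np.float64(0.1027), np.float64(0.1784), np.float64(0.1061), np.float64(0.1754)] [np.float64(-0.5), np.float64(-90.3), np.float64(177.9), np.float64(88.6)]
sttray [[0.6614, 0.3867], [0.6546, 0.207], [0.5495, 0.2094], [0.5552, 0.3875]] mean [0.6052 0.2976]
  sides [np.float64(0.1062), np.float64(0.1798), np.float64(0.1051), np.float64(0.1781)] [np.float64(-0.4), np.float64(-92.2), np.float64(178.7), np.float64(88.2)]
bktray [[0.6636, 0.1623], [0.6694, -0.0133], [0.5635, -0.0174], [0.5538, 0.1579]] mean [0.6126 0.0724]
  sides [np.float64(0.1099), np.float64(0.1758), np.float64(0.1059), np.float64(0.1755)] [np.float64(2.3), np.float64(-88.1), np.float64(-177.8), np.float64(93.2)]
pen [[0.5167, 0.1907], [0.3749, 0.1927]] mean [0.4458 0.1917]
  len 0.14181061048684016 ang -0.8071275802183685
marker [[0.5106, 0.1274], [0.3708, 0.125]] mean [0.4407 0.1262]
  len 0.13982750070001856 ang 0.9518881176091427
big [[0.4662, 0.054]] mean [0.4662 0.054 ]
mid [[0.4697, -0.0203]] mean [ 0.469
[... 611 characters left out ...]
] [np.float64(-1.2), np.float64(-92.0), np.float64(179.0), np.float64(87.4)]
sttray [[0.6523, 0.3786], [0.6453, 0.2016], [0.5439, 0.2034], [0.5496, 0.3794]] mean [0.5978 0.2907]
  sides [np.float64(0.1027), np.float64(0.1771), np.float64(0.1014), np.float64(0.1761)] [np.float64(-0.5), np.float64(-92.3), np.float64(179.0), np.float64(88.1)]
pen [[0.5129, 0.1875], [0.3722, 0.189]] mean [0.4426 0.1883]
  len 0.14069905041898756 ang -0.6162155431628683
marker [[0.505, 0.1247], [0.3686, 0.1219]] mean [0.4368 0.1233]
  len 0.13636911245848046 ang 1.1725908975505734
big [[0.4624, 0.0507]] mean [0.4624 0.0507]
mid [[0.4656, -0.023]] mean [ 0.4656 -0.023 ]
bkrim [[0.466, -0.088]] mean [ 0.466 -0.088]
```

```bash
cat >> h.py <<'E'
def plan(p,yaw=None):
    s=env.observe(); Rt=R.from_euler('xyz',s['tool_rot'],degrees=True)
    y=s['tool_rot'][2] if yaw is None else yaw
    tgt=R.from_euler('xyz',[180,0,y],degrees=True)
    dp=Rt.inv().apply(np.array(p)-s['ee_pos'])*1000
    av=np.degrees((Rt.inv()*tgt).as_rotvec())/10
    print('t',s['time'],'pos',s['ee_pos'].round(4),'rot',s['tool_rot'].round(2),'F',s['ft_force'].round(1),'w',round(s['width'],3))
    print('dp',dp.round(1).tolist(),'ang',av.round(3).tolist())
E
python3 -c "
from h import *
plan((.439,.125,.18),180)
T=cam(np.load('top0.npz'))
for z in (0,.05,.08): print(z,pix2w(T,(330/1.5,181/1.5),z).round(3),pix2w(T,(432/1.5,192/1.5),z).round(3))
S=cam(np.load('scene0.npz'))
print(pix2w(S,(419/1.5,202/1.5),0),pix2w(S,(491/1.5,251/1.5),0))
for z in (.04,.06,.08):print(z,pix2w(S,(420/1.5,178/1.5),z).round(3),pix2w(S,(492/1.5,222/1.5),z).round(3))
"
```

```text
t 0.15 pos [0.2545 0.6249 0.222 ] rot [-179.95    0.    157.84] F [0.3 0.6 0.7] w 1.001
dp [-359.4, -393.3, 42.3] ang [-0.005, -0.001, -2.216]
0 [0.712 0.317 0.   ] [0.694 0.125 0.   ]
0.05 [0.696 0.31  0.05 ] [0.68  0.127 0.05 ]
0.08 [0.687 0.306 0.08 ] [0.671 0.128 0.08 ]
[ 7.26365113e-01  2.50060874e-01 -1.11022302e-16] [ 6.96174576e-01  9.03400001e-02 -1.11022302e-16]
0.04 [0.74  0.259 0.04 ] [0.717 0.106 0.04 ]
0.06 [0.72  0.246 0.06 ] [0.697 0.097 0.06 ]
0.08 [0.7   0.234 0.08 ] [0.678 0.089 0.08 ]
```

Call:
carry_out --moves '[{"dp": [-359.4,-393.3,42],"angular": [0,0,-2.216],"jaw": 0},{"dp": [-359.4,-393.3,42],"angular": [0,0,-2.216],"jaw": 0},{"dp": [-359.4,-393.3,42],"angular": [0,0,-2.216],"jaw": 0},{"dp": [-359.4,-393.3,42],"angular": [0,0,-2.216],"jaw": 0},{"dp": [-359.4,-393.3,42],"angular": [0,0,-2.216],"jaw": 0},{"dp": [-359.4,-393.3,42],"angular": [0,0,-2.216],"jaw": 0},{"dp": [-359.4,-393.3,42],"angular": [0,0,-2.216],"jaw": 0},{"dp": [-359.4,-393.3,42],"angular": [0,0,-2.216],"jaw": 0},{"dp": [-359.4,-393.3,42],"angular": [0,0,-2.216],"jaw": 0},{"dp": [-359.4,-393.3,42],"angular": [0,0,-2.216],"jaw": 0}]'

```text
time: 1.4
ee_pos: [0.4394, 0.1226, 0.1802]
tool_rot: [-179.9, -0.0, 179.7]
ft_force: [-0.2, 0.1, 0.3]
width: 0.5
```

Run:
```python
from h import *
s,d=snap('wrist','w1.png',None,1.5); np.savez('w1.npz',color=d['color'],intrinsics=d['intrinsics'],mount=d['mount'],ee_pos=s['ee_pos'],tool_rot=s['tool_rot']); plan((.439,.125,.18),180)
```

```text
t 1.45 pos [0.4391 0.1243 0.1803] rot [-1.7994e+02 -3.0000e-02  1.7988e+02] F [ 0.4  0.1 -0.1] w 0.5
dp [0.1, 0.7, 0.3] ang [-0.006, -0.003, -0.012]
```

View pics/w1.png

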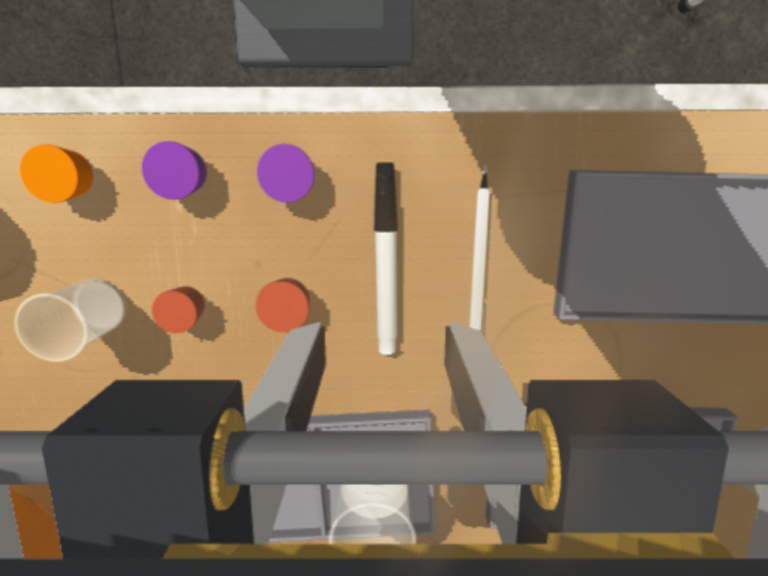

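Run:
```python
from h import *
d=np.load('w1.npz'); W=cam(d,d)
f=1.5
def a(n,l,z):
    P=np.array([pix2w(W,((x+.5)/f-.5,(y+.5)/f-.5),z)[:2] for x,y in l]); print(n,P.round(4).tolist(),P.mean(0).round(4),end=' ')
    if len(P)==2: q=P[0]-P[1]; print('len',np.linalg.norm(q).round(4),'ang',np.degrees(np.arctan2(q[1],q[0])).round(2))
    else: print()
a('marker',[(387.5,355),(385,163)],.008)
a('pen',[(475,328),(484,172)],.0045)
a('pentrayedge',[(571,171),(557,320)],.014)
a('big',[(282,305)],.024);a('mid',[(176,312)],.024);a('purple',[(285,172)],.024);a('orange',[(49,173)],.024);a('rim',[(52,326)],.055);a('base',[(93,311)],0)
img=d['color'][:,:,::-1]
```

```text
marker [[0.5071, 0.1236], [0.3699, 0.1224]] [0.4385 0.123 ] len 0.1372 ang 0.53
pen [[0.4876, 0.1878], [0.3762, 0.1895]] [0.4319 0.1887] len 0.1115 ang -0.83
pentrayedge [[0.3756, 0.2448], [0.4785, 0.2439]] [0.4271 0.2443] len 0.103 ang 179.51
big [[0.4638, 0.0517]] [0.4638 0.0517] 
mid [[0.4685, -0.0213]] [ 0.4685 -0.0213] 
purple [[0.3752, 0.0585]] [0.3752 0.0585] 
orange [[0.3752, -0.0926]] [ 0.3752 -0.0926] 
rim [[0.4677, -0.0856]] [ 0.4677 -0.0856] 
base [[0.4749, -0.0933]] [ 0.4749 -0.0933]
```

```bash
python3 -c "
from h import *
plan((.438,.1237,.020),180.8)"
```

```text
t 1.45 pos [0.4391 0.1243 0.1803] rot [-1.7994e+02 -3.0000e-02  1.7988e+02] F [ 0.4  0.1 -0.1] w 0.5
dp [1.0, -0.4, 160.3] ang [-0.006, -0.003, -0.092]
```

Call:
carry_out --moves '[{"dp": [1,-0.5,60],"angular": [0,0,-0.09],"jaw": 0},{"dp": [1,-0.5,110],"angular": [0,0,-0.09],"jaw": 0},{"dp": [1,-0.5,140],"angular": [0,0,-0.09],"jaw": 0},{"dp": [1,-0.5,155],"angular": [0,0,-0.09],"jaw": 0},{"dp": [1,-0.5,160],"angular": [0,0,-0.09],"jaw": 0},{"dp": [1,-0.5,160],"angular": [0,0,-0.09],"jaw": 0},{"dp": [1,-0.5,160],"angular": [0,0,-0.09],"jaw": -1},{"dp": [1,-0.5,160],"angular": [0,0,-0.09],"jaw": -1},{"dp": [1,-0.5,160],"angular": [0,0,-0.09],"jaw": -1},{"dp": [1,-0.5,160],"angular": [0,0,-0.09],"jaw": -1}]'

```text
time: 2.7
ee_pos: [0.4381, 0.1236, 0.0205]
tool_rot: [-180.0, -0.0, -179.2]
ft_force: [-2.0, 0.0, 5.6]
width: 0.154
```

```bash
python3 -c "
from h import *
plan((.438,.124,.12),90)"
```

```text
t 2.7 pos [0.4381 0.1236 0.0205] rot [-1.7995e+02 -1.0000e-02 -1.7923e+02] F [-2.   0.   5.6] w 0.154
dp [0.1, 0.3, -99.5] ang [-0.004, 0.003, 9.077]
```

```bash
python3 -c "
from h import *
plan((.406,.3355,.09),88.8)"
```

```text
t 2.7 pos [0.4381 0.1236 0.0205] rot [-1.7995e+02 -1.0000e-02 -1.7923e+02] F [-2.   0.   5.6] w 0.154
dp [29.3, 212.2, -69.6] ang [-0.004, 0.003, 9.197]
```

Call:
carry_out --moves '[{"dp": [0,0,-30],"angular": [0,0,0],"jaw": -1},{"dp": [0,0,-70],"angular": [0,0,0],"jaw": -1},{"dp": [4,25,-70],"angular": [0,0,1],"jaw": -1},{"dp": [8,50,-70],"angular": [0,0,2],"jaw": -1},{"dp": [12,80,-70],"angular": [0,0,3],"jaw": -1},{"dp": [15,110,-70],"angular": [0,0,4],"jaw": -1},{"dp": [18,135,-70],"angular": [0,0,5],"jaw": -1},{"dp": [22,160,-70],"angular": [0,0,6],"jaw": -1},{"dp": [25,185,-70],"angular": [0,0,7],"jaw": -1},{"dp": [29,212,-70],"angular": [0,0,8],"jaw": -1}]'

```text
time: 3.95
ee_pos: [0.4061, 0.336, 0.0904]
tool_rot: [-180.0, 0.0, 100.4]
ft_force: [-0.3, -0.7, 1.1]
width: 0.155
```

```bash
python3 -c "
from h import *
plan((.406,.3355,.09),88.8)
"
```

```text
t 3.95 pos [0.4061 0.336  0.0904] rot [-1.7998e+02  5.0000e-02  1.0043e+02] F [-0.3 -0.7  1.1] w 0.155
dp [-0.4, -0.2, 0.4] ang [-0.002, 0.005, 1.163]
```

Call:
carry_out --moves '[{"dp": [0,0,0],"angular": [0,0,1.0],"jaw": -1},{"dp": [0,0,0],"angular": [0,0,1.16],"jaw": -1},{"dp": [0,0,0],"angular": [0,0,1.16],"jaw": -1}]'

```text
time: 4.32
ee_pos: [0.4061, 0.3356, 0.0903]
tool_rot: [-180.0, 0.1, 89.0]
ft_force: [0.2, -0.7, -0.5]
width: 0.159
```

Run:
```python
from h import *
plan((.406,.3355,.025),88.8)
s,d=snap('wrist','w2.png',None,1.5); s2,d2=snap('top','t2.png',(130,120,330,270),4)
c=cam(d,s)
for p in [(.4795,.244,.014),(.4795-.104,.2465-.003,.014),(.4795,.4235,.014)]: print(p,w2pix(c,p)*1.5)
```

```text
t 4.325 pos [0.4061 0.3356 0.0903] rot [-1.7998e+02  7.0000e-02  8.9000e+01] F [ 0.2 -0.7 -0.5] w 0.159
dp [-0.1, -0.1, 65.3] ang [-0.002, 0.007, 0.02]
(0.4795, 0.244, 0.014) [519.3904649  458.33733496]
(0.3755, 0.2435, 0.014) [332.27508265 461.9886933 ]
(0.4795, 0.4235, 0.014) [538.60094148 118.19406262]
```

View pics/w2.png

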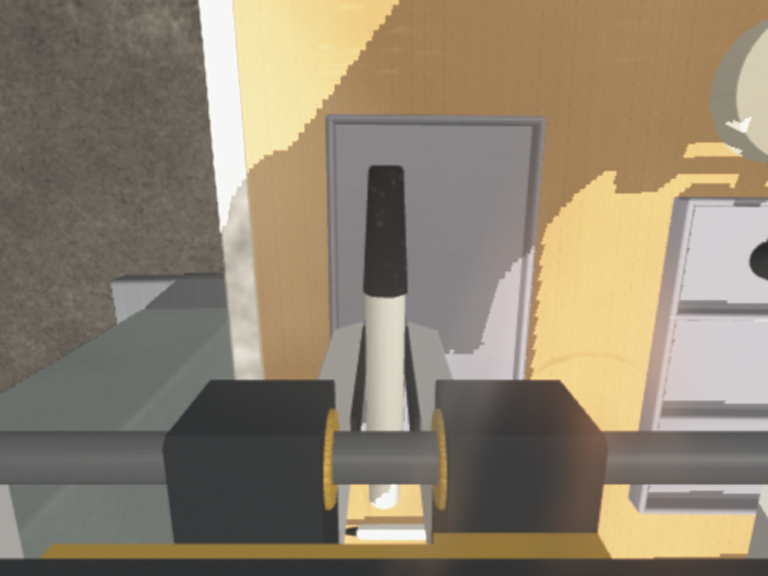

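View pics/t2.png

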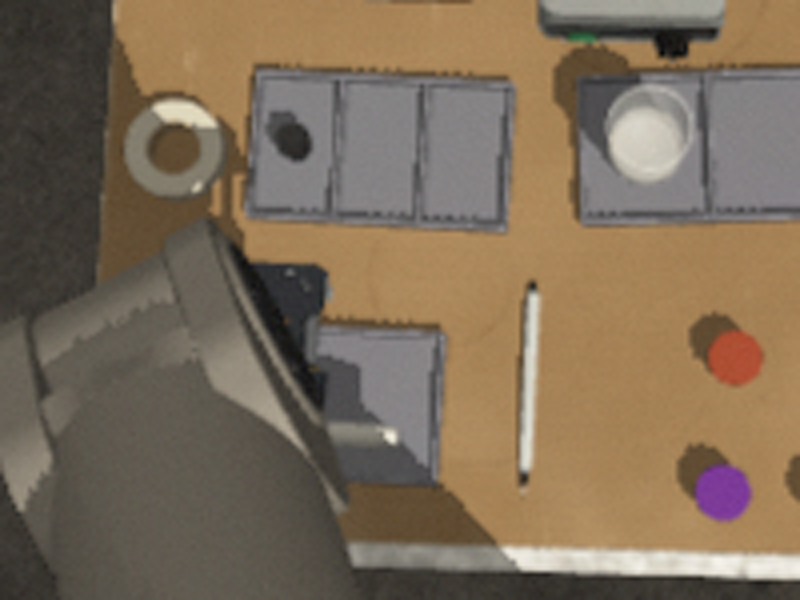

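Call:
carry_out --moves '[{"dp": [-1.5,3,35],"angular": [0,0,0.02],"jaw": -1},{"dp": [-1.5,3,55],"angular": [0,0,0.02],"jaw": -1},{"dp": [-1.5,3,65],"angular": [0,0,0.02],"jaw": -1},{"dp": [-1.5,3,65.5],"angular": [0,0,0.02],"jaw": -1},{"dp": [-1.5,3,65.5],"angular": [0,0,0.02],"jaw": -1},{"dp": [-1.5,3,65.5],"angular": [0,0,0.02],"jaw": -0.48},{"dp": [-1.5,3,65.5],"angular": [0,0,0.02],"jaw": -0.48},{"dp": [-1.5,3,45],"angular": [0,0,0.02],"jaw": -0.48},{"dp": [-1.5,3,0],"angular": [0,0,0.02],"jaw": -0.48},{"dp": [-1.5,3,-60],"angular": [0,0,0],"jaw": 0}]'

```text
time: 5.68
ee_pos: [0.4087, 0.3335, 0.1512]
tool_rot: [-179.9, 0.2, 89.0]
ft_force: [0.1, 1.7, 0.7]
width: 0.331
```

Run:
```python
from h import *
plan((.444,.1895,.15),180)
s,d=snap('wrist','w3.png',None,1.5);np.savez('w3.npz',color=d['color'],intrinsics=d['intrinsics'],mount=d['mount'],ee_pos=s['ee_pos'],tool_rot=s['tool_rot'])
```

```text
t 5.675 pos [0.4087 0.3335 0.1512] rot [-1.7993e+02  1.6000e-01  8.8960e+01] F [0.1 1.7 0.7] w 0.331
dp [-143.4, 37.9, 1.6] ang [-0.018, 0.007, -9.104]
```

View pics/w3.png

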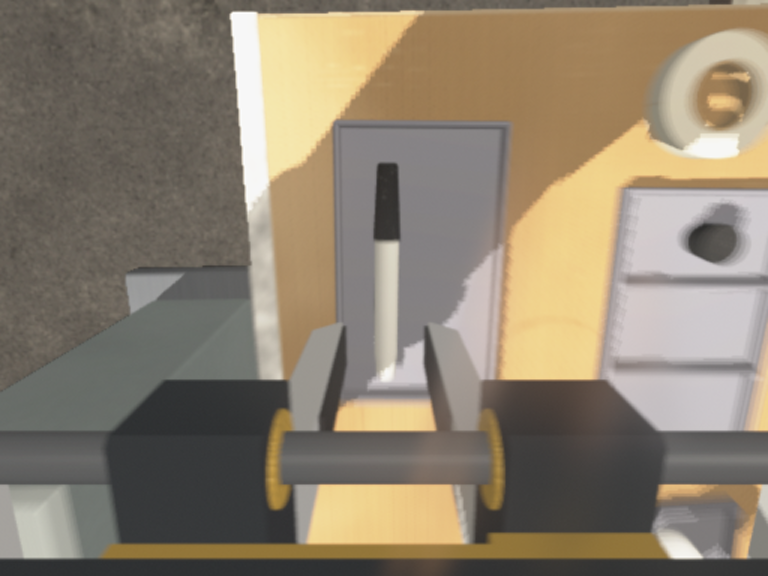

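Run:
```python
from h import *
d=np.load('w3.npz'); W=cam(d,d)
f=1.5
def a(n,l,z):
    print(n,[pix2w(W,((x+.5)/f-.5,(y+.5)/f-.5),z)[:2].round(4).tolist() for x,y in l])
a('pentray',[(335,122),(509,122),(495,398)],.014)
a('marker',[(387,163),(385,380)],.012)
a('sttray',[(624,187)],.014);a('div',[(628,280),(612,366)],.014)
```

```text
pentray [[0.3812, 0.4261], [0.4831, 0.4242], [0.4815, 0.247]]
marker [[0.4113, 0.4022], [0.4075, 0.2606]]
sttray [[0.5542, 0.3855]]
div [[0.5626, 0.3275], [0.5581, 0.2689]]
```

Run:
```python
from h import *
plan((.4435,.189,.12),179.3)
```

```text
t 5.725 pos [0.4117 0.3351 0.1584] rot [179.79  -0.24  88.87] F [5.3 2.8 9. ] w 0.374
dp [-145.6, 34.5, 37.9] ang [0.036, -0.002, -9.043]
```

Call:
carry_out --moves '[{"dp": [-20,5,5],"angular": [0,0,-1],"jaw": 0},{"dp": [-40,10,10],"angular": [0,0,-2],"jaw": 0},{"dp": [-60,14,15],"angular": [0,0,-3],"jaw": 0},{"dp": [-80,20,20],"angular": [0,0,-4],"jaw": 0},{"dp": [-100,24,25],"angular": [0,0,-5],"jaw": 0},{"dp": [-120,28,30],"angular": [0,0,-6],"jaw": 0},{"dp": [-135,32,38],"angular": [0,0,-7],"jaw": 0},{"dp": [-146,34.5,38],"angular": [0,0,-8.1],"jaw": 0},{"dp": [-146,34.5,38],"angular": [0,0,-9.04],"jaw": 0},{"dp": [-146,34.5,38],"angular": [0,0,-9.04],"jaw": 0}]'

```text
time: 6.98
ee_pos: [0.4436, 0.1885, 0.1201]
tool_rot: [179.7, 0.2, 179.2]
ft_force: [0.1, -0.2, -0.3]
width: 0.503
```

Run:
```python
from h import *
s,d=snap('wrist','w4.png',None,1.5);np.savez('w4.npz',color=d['color'],intrinsics=d['intrinsics'],mount=d['mount'],ee_pos=s['ee_pos'],tool_rot=s['tool_rot'])
plan((.4435,.189,.0185),179.3)
```

```text
t 7.025 pos [0.4436 0.1886 0.1201] rot [179.74   0.22 179.03] F [-0.1 -0.2 -0.2] w 0.501
dp [0.5, -0.0, 101.6] ang [0.026, 0.022, -0.027]
```

View pics/w4.png

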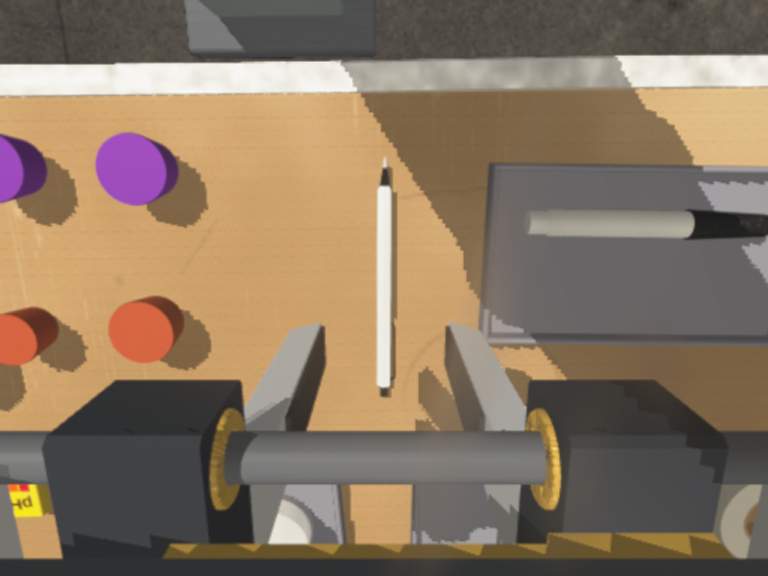

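Run:
```python
from h import *
d=np.load('w4.npz'); W=cam(d,d); f=1.5
for x,y in [(385,158),(384,396)]: print(pix2w(W,((x+.5)/f-.5,(y+.5)/f-.5),.0045))
```

```text
[0.37195784 0.18971634 0.0045    ]
[0.51605677 0.18707975 0.0045    ]
```

Call:
carry_out --moves '[{"dp": [0,0,50],"angular": [0.02,0.02,0],"jaw": 0},{"dp": [0,0,80],"angular": [0.02,0.02,0],"jaw": 0},{"dp": [0,0,95],"angular": [0.02,0.02,0],"jaw": 0},{"dp": [0,0,101],"angular": [0.02,0.02,0],"jaw": 0},{"dp": [0,0,101.5],"angular": [0.02,0.02,0],"jaw": 0},{"dp": [0,0,101.5],"angular": [0.02,0.02,0],"jaw": -1},{"dp": [0,0,101.5],"angular": [0.02,0.02,0],"jaw": -1},{"dp": [0,0,101.5],"angular": [0.02,0.02,0],"jaw": -1},{"dp": [0,0,101.5],"angular": [0.02,0.02,0],"jaw": -1}]'

```text
time: 8.15
ee_pos: [0.444, 0.1891, 0.0188]
tool_rot: [179.9, 0.0, 179.0]
ft_force: [-0.5, -0.1, -0.1]
width: 0.114
```

Run:
```python
from h import *
plan((.4525,.335,.09),88.9)
```

```text
t 8.15 pos [0.444  0.1891 0.0188] rot [1.7993e+02 3.0000e-02 1.7903e+02] F [-0.5 -0.1 -0.1] w 0.114
dp [-6.1, 146.1, -71.1] ang [0.008, -0.003, 9.013]
```

Gripped at 10.7 mm, so the pen is held.

Call:
carry_out --moves '[{"dp": [0,0,-35],"angular": [0,0,0],"jaw": -1},{"dp": [0,10,-71],"angular": [0,0,1],"jaw": -1},{"dp": [-1,25,-71],"angular": [0,0,2],"jaw": -1},{"dp": [-2,45,-71],"angular": [0,0,3],"jaw": -1},{"dp": [-3,65,-71],"angular": [0,0,4],"jaw": -1},{"dp": [-4,85,-71],"angular": [0,0,5],"jaw": -1},{"dp": [-5,105,-71],"angular": [0,0,6],"jaw": -1},{"dp": [-6,125,-71],"angular": [0,0,7],"jaw": -1},{"dp": [-6,146,-71],"angular": [0,0,8],"jaw": -1},{"dp": [-6,146,-71],"angular": [0,0,9.01],"jaw": -1}]'

```text
time: 9.4
ee_pos: [0.4521, 0.3366, 0.0898]
tool_rot: [180.0, -0.1, 88.7]
ft_force: [-0.2, -0.7, -0.4]
width: 0.09
```

Call:
carry_out --moves '[{"dp": [0,0,0],"angular": [0,0,0.1],"jaw": -1}]'

```text
time: 9.52
ee_pos: [0.4519, 0.3366, 0.0896]
tool_rot: [180.0, -0.0, 87.7]
ft_force: [-0.6, 0.8, 0.1]
width: 0.088
```

Run:
```python
from h import *
s,d=snap('wrist','w5.png',None,1.5)
plan((.4525,.335,.0235),88.9)
```

```text
t 9.575 pos [0.4518 0.3368 0.0896] rot [ 1.7997e+02 -6.0000e-02  8.7830e+01] F [-1.1 -0.3  0.4] w 0.092
dp [-1.8, 0.7, 66.1] ang [0.003, -0.006, -0.107]
```

View pics/w5.png

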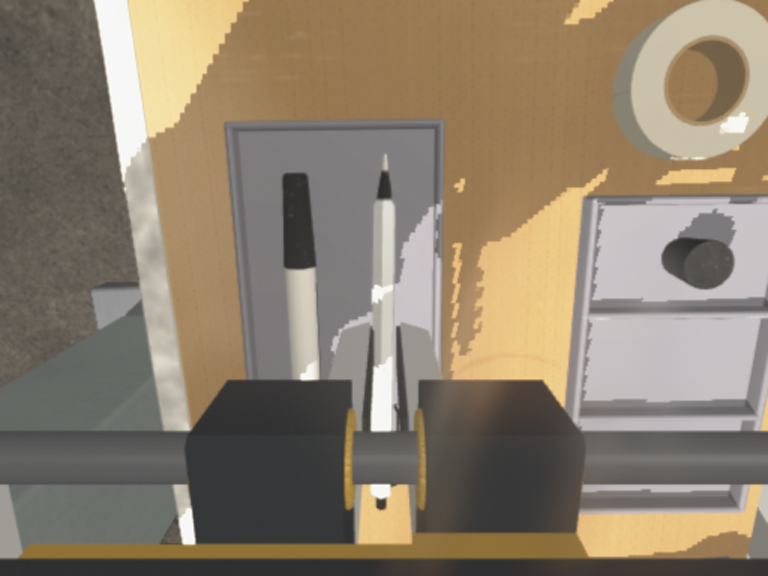

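Call:
carry_out --moves '[{"dp": [-1.8,0.7,35],"angular": [0,0,-0.1],"jaw": -1},{"dp": [-1.8,0.7,58],"angular": [0,0,-0.1],"jaw": -1},{"dp": [-1.8,0.7,66],"angular": [0,0,-0.1],"jaw": -1},{"dp": [-1.8,0.7,66.2],"angular": [0,0,-0.1],"jaw": -1},{"dp": [-1.8,0.7,66.2],"angular": [0,0,-0.1],"jaw": -0.6},{"dp": [-1.8,0.7,66.2],"angular": [0,0,-0.1],"jaw": -0.6},{"dp": [-1.8,0.7,66.2],"angular": [0,0,-0.1],"jaw": -0.6},{"dp": [-1.8,0.7,40],"angular": [0,0,-0.1],"jaw": -0.6},{"dp": [-1.8,0.7,0],"angular": [0,0,-0.1],"jaw": -0.6},{"dp": [-1.8,0.7,-55],"angular": [0,0,-0.1],"jaw": 0.3}]'

```text
time: 10.82
ee_pos: [0.4519, 0.3344, 0.1453]
tool_rot: [-180.0, 0.0, 88.8]
ft_force: [0.4, 0.8, 0.6]
width: 0.268
```

Run:
```python
from h import *
s,d=snap('wrist','w6.png',None,1.5)
plan((.464,.0525,.12),90)
```

```text
t 10.875 pos [0.4549 0.3355 0.152 ] rot [179.75  -0.3   88.74] F [4.9 2.6 7.9] w 0.314
dp [-282.9, 15.2, 30.6] ang [0.025, -0.03, -0.126]
```

View pics/w6.png

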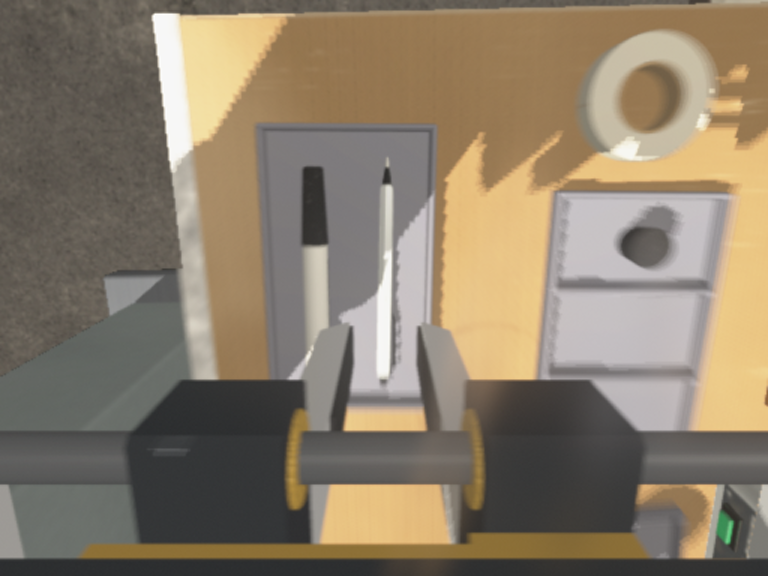

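Call:
carry_out --moves '[{"dp": [-283,15,10],"angular": [0,0,-0.12],"jaw": 0.3},{"dp": [-283,15,30],"angular": [0,0,-0.12],"jaw": 0.3},{"dp": [-283,15,30],"angular": [0,0,-0.12],"jaw": 0.3},{"dp": [-283,15,30],"angular": [0,0,-0.12],"jaw": 0.3},{"dp": [-283,15,30],"angular": [0,0,-0.12],"jaw": 0.3},{"dp": [-283,15,30],"angular": [0,0,-0.12],"jaw": 0.3},{"dp": [-283,15,30],"angular": [0,0,-0.12],"jaw": 0.3}]'

```text
time: 11.75
ee_pos: [0.464, 0.053, 0.1207]
tool_rot: [179.7, -0.3, 90.0]
ft_force: [-0.2, 0.2, -0.5]
width: 0.65
```

Run:
```python
from h import *
s,d=snap('wrist','w7.png',None,1.5)
np.savez('w7.npz',color=d['color'],intrinsics=d['intrinsics'],mount=d['mount'],ee_pos=s['ee_pos'],tool_rot=s['tool_rot'])
plan((.464,.0525,.0195),90)
```

```text
t 11.8 pos [0.464  0.0534 0.1207] rot [179.73  -0.31  90.01] F [-0.8  1.   0.4] w 0.647
dp [-1.5, -0.4, 101.2] ang [0.027, -0.031, 0.001]
```

View pics/w7.png

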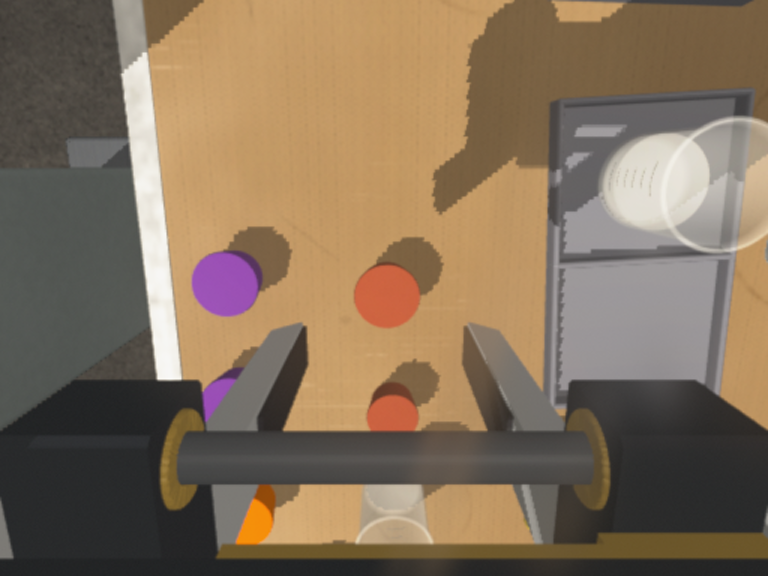

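Run:
```python
from h import *
d=np.load('w7.npz'); W=cam(d,d); f=1.5
def g(x,y,z): return pix2w(W,((x+.5)/f-.5,(y+.5)/f-.5),z)[:2].round(4)
print('big',g(387,295.5,.024),'mid',g(393,416,.024))
print('edges',g(354,295,.024),g(420,295,.024))
print('bktray TL,TR',g(551,101,.014),g(751,91,.014),'div',g(556,262,.014),g(732,257,.014),'BL',g(547,404,.014))
```

```text
big [0.4658 0.0516] mid [ 0.4693 -0.0217]
edges [0.4476 0.052 ] [0.484  0.0519]
bktray TL,TR [0.5516 0.1541] [0.6557 0.159 ] div [0.5613 0.0683] [0.6606 0.071 ] BL [ 0.5631 -0.0195]
```

Call:
carry_out --moves '[{"dp": [-1.5,1.3,50],"angular": [0.027,-0.03,0],"jaw": 0.3},{"dp": [-1.5,1.3,80],"angular": [0.027,-0.03,0],"jaw": 0.3},{"dp": [-1.5,1.3,95],"angular": [0.027,-0.03,0],"jaw": 0.3},{"dp": [-1.5,1.3,101],"angular": [0.027,-0.03,0],"jaw": 0.3},{"dp": [-1.5,1.3,101],"angular": [0.027,-0.03,0],"jaw": 0.0},{"dp": [-1.5,1.3,101],"angular": [0.027,-0.03,0],"jaw": -1},{"dp": [-1.5,1.3,101],"angular": [0.027,-0.03,0],"jaw": -1},{"dp": [-1.5,1.3,101],"angular": [0.027,-0.03,0],"jaw": -1},{"dp": [-1.5,1.3,101],"angular": [0.027,-0.03,0],"jaw": -1}]'

```text
time: 12.92
ee_pos: [0.4661, 0.0527, 0.0202]
tool_rot: [180.0, -0.1, 90.0]
ft_force: [-1.0, 0.6, 9.5]
width: 0.371
```

Run:
```python
from h import *
plan((.600,.297,.10),89)
```

```text
t 12.925 pos [0.4661 0.0527 0.0202] rot [ 1.7996e+02 -5.0000e-02  9.0010e+01] F [-1.   0.6  9.5] w 0.371
dp [244.3, 134.0, -79.4] ang [0.004, -0.005, 0.101]
```

Call:
carry_out --moves '[{"dp": [0,0,-20],"angular": [0,0,0],"jaw": -1},{"dp": [0,0,-50],"angular": [0,0,0],"jaw": -1},{"dp": [0,0,-80],"angular": [0,0,0],"jaw": -1},{"dp": [40,22,-80],"angular": [0,0,0],"jaw": -1},{"dp": [90,50,-80],"angular": [0,0,0],"jaw": -1},{"dp": [140,77,-80],"angular": [0,0,0.1],"jaw": -1},{"dp": [190,104,-80],"angular": [0,0,0.1],"jaw": -1},{"dp": [230,125,-80],"angular": [0,0,0.1],"jaw": -1},{"dp": [244,134,-80],"angular": [0,0,0.1],"jaw": -1},{"dp": [244,134,-80],"angular": [0,0,0.1],"jaw": -1}]'

```text
time: 14.18
ee_pos: [0.6, 0.2967, 0.1004]
tool_rot: [180.0, -0.0, 89.0]
ft_force: [-0.6, -1.7, -0.3]
width: 0.369
```

Run:
```python
from h import *
s,d=snap('wrist','w8.png',None,1.5)
np.savez('w8.npz',color=d['color'],intrinsics=d['intrinsics'],mount=d['mount'],ee_pos=s['ee_pos'],tool_rot=s['tool_rot'])
snap('scene','s8.png',(170,60,340,187),4)
plan((.600,.297,.025),89)
```

```text
t 14.275 pos [0.5997 0.2949 0.1007] rot [ 1.7997e+02 -2.0000e-02  8.8920e+01] F [-0.8 -0.2 -0.7] w 0.369
dp [2.1, 0.2, 75.7] ang [0.003, -0.001, -0.008]
```

View pics/w8.png

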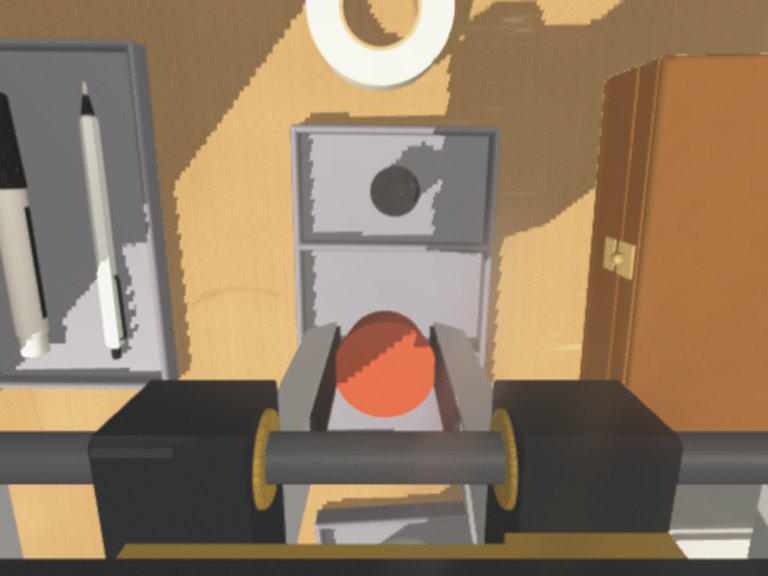

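View pics/s8.png

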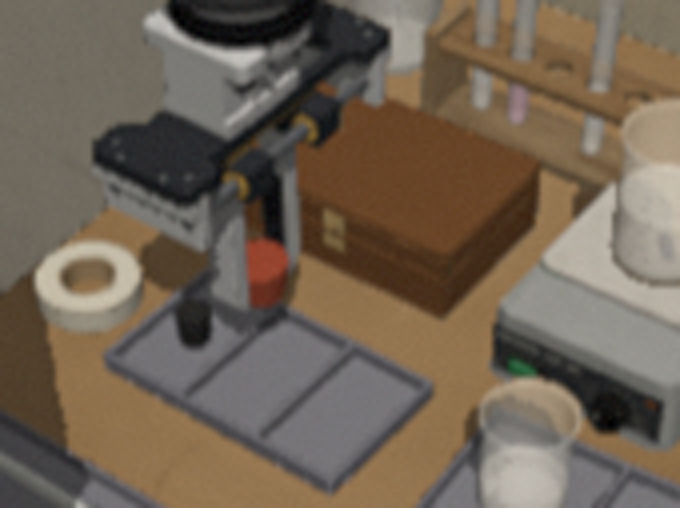

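Run:
```python
from h import *
d=np.load('w8.npz'); W=cam(d,d); f=1.5
def g(x,y,z): return pix2w(W,((x+.5)/f-.5,(y+.5)/f-.5),z)[:2].round(4)
print(g(293,128,.014),g(498,128,.014),'div',g(298,246,.014),g(492,246,.014), 'black',g(395,190,.026), 'box',g(663,55,.05),g(600,80,0.0))
```

```text
[0.5569 0.3831] [0.6569 0.3814] div [0.5559 0.3249] [0.6561 0.3232] black [0.6061 0.3531] box [0.7143 0.4061] [0.7106 0.4045]
```

Call:
carry_out --moves '[{"dp": [0,0.5,35],"angular": [0,0,0],"jaw": -1},{"dp": [0,0.5,60],"angular": [0,0,0],"jaw": -1},{"dp": [0,0.5,72],"angular": [0,0,0],"jaw": -1},{"dp": [0,0.5,76],"angular": [0,0,0],"jaw": -1},{"dp": [0,0.5,76.3],"angular": [0,0,0],"jaw": -1},{"dp": [0,0.5,76.3],"angular": [0,0,0],"jaw": 0},{"dp": [0,0.5,76.3],"angular": [0,0,0],"jaw": 0},{"dp": [0,0.5,76],"angular": [0,0,0],"jaw": 0},{"dp": [0,0.5,50],"angular": [0,0,0],"jaw": 0},{"dp": [0,0.5,0],"angular": [0,0,0],"jaw": 0}]'

```text
time: 15.52
ee_pos: [0.5992, 0.2945, 0.1002]
tool_rot: [-179.9, 0.1, 88.9]
ft_force: [-0.8, -0.7, 1.1]
width: 0.503
```

Call:
carry_out --moves '[{"dp": [0,0,-20],"angular": [0,0,0],"jaw": 0.1}]'

```text
time: 15.65
ee_pos: [0.6003, 0.2947, 0.1229]
tool_rot: [180.0, 0.0, 88.9]
ft_force: [0.6, -0.1, -0.2]
width: 0.545
```

Run:
```python
from h import *
s,d=snap('wrist','w9.png',None,1.5)
snap('scene','s9.png',(170,60,340,187),4)
plan((.468,-.0215,.12),90)
```

```text
t 15.75 pos [0.6001 0.295  0.1223] rot [ 1.7998e+02 -2.0000e-02  8.8930e+01] F [-0.4  0.2 -0.4] w 0.55
dp [-318.9, -126.2, 2.2] ang [0.002, -0.002, -0.107]
```

View pics/w9.png

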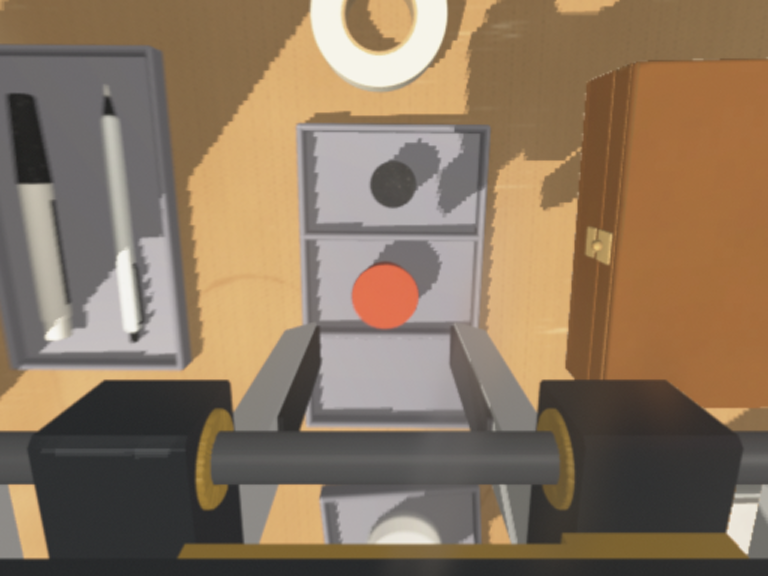

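View pics/s9.png

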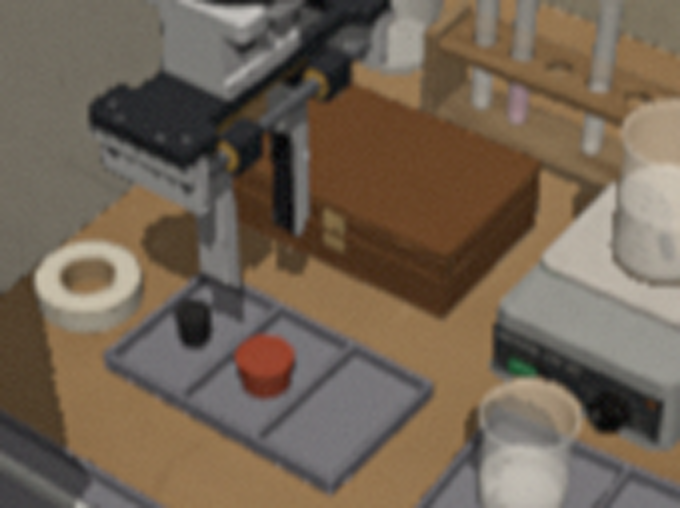

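Call:
carry_out --moves '[{"dp": [-319,-125.5,0],"angular": [0,0,-0.1],"jaw": 0.2},{"dp": [-319,-125.5,0],"angular": [0,0,-0.1],"jaw": 0.2},{"dp": [-319,-125.5,2],"angular": [0,0,-0.1],"jaw": 0.2},{"dp": [-319,-125.5,2],"angular": [0,0,-0.1],"jaw": 0.2},{"dp": [-319,-125.5,2],"angular": [0,0,-0.1],"jaw": 0.2},{"dp": [-319,-125.5,2],"angular": [0,0,-0.1],"jaw": 0.2},{"dp": [-319,-125.5,2],"angular": [0,0,-0.1],"jaw": 0.2},{"dp": [-319,-125.5,2],"angular": [0,0,-0.1],"jaw": 0.2}]'

```text
time: 16.75
ee_pos: [0.4688, -0.0208, 0.1198]
tool_rot: [180.0, -0.0, 90.0]
ft_force: [0.8, -0.0, -0.3]
width: 0.601
```

Run:
```python
from h import *
s,d=snap('wrist','w10.png',None,1.5)
np.savez('w10.npz',color=d['color'],intrinsics=d['intrinsics'],mount=d['mount'],ee_pos=s['ee_pos'],tool_rot=s['tool_rot'])
plan((.4688,-.0216,.0195),90)
print(w2pix(cam(d,s),(.4688,-.0216,.024))*1.5)
```

```text
t 16.8 pos [ 0.469  -0.0206  0.1198] rot [179.99   0.    90.02] F [ 0.6 -0.6 -0.2] w 0.606
dp [-1.0, -0.2, 100.3] ang [0.001, 0.0, 0.002]
[384.26941009 293.65071047]
```

View pics/w10.png

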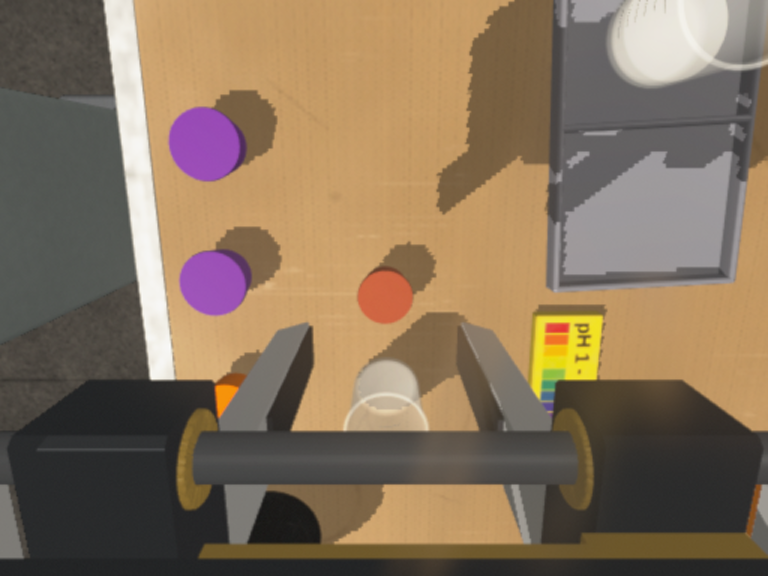

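Call:
carry_out --moves '[{"dp": [-1.5,0,50],"angular": [0,0,0],"jaw": 0.1},{"dp": [-1.5,0,80],"angular": [0,0,0],"jaw": 0.1},{"dp": [-1.5,0,95],"angular": [0,0,0],"jaw": 0.1},{"dp": [-1.5,0,100],"angular": [0,0,0],"jaw": 0.1},{"dp": [-1.5,0,100],"angular": [0,0,0],"jaw": -0.2},{"dp": [-1.5,0,100],"angular": [0,0,0],"jaw": -1},{"dp": [-1.5,0,100],"angular": [0,0,0],"jaw": -1},{"dp": [-1.5,0,100],"angular": [0,0,0],"jaw": -1},{"dp": [-1.5,0,100],"angular": [0,0,0],"jaw": -1}]'

```text
time: 17.92
ee_pos: [0.4695, -0.0219, 0.0205]
tool_rot: [179.9, -0.0, 90.0]
ft_force: [-1.1, 0.4, 9.3]
width: 0.309
```

Run:
```python
from h import *
plan((.600,.2355,.10),89)
```

```text
t 17.925 pos [ 0.4695 -0.0219  0.0205] rot [ 1.7993e+02 -3.0000e-02  9.0020e+01] F [-1.1  0.4  9.3] w 0.309
dp [257.4, 130.7, -79.2] ang [0.007, -0.003, 0.102]
```

Call:
carry_out --moves '[{"dp": [0,0,-20],"angular": [0,0,0],"jaw": -1},{"dp": [0,0,-60],"angular": [0,0,0],"jaw": -1},{"dp": [0,0,-100],"angular": [0,0,0],"jaw": -1},{"dp": [50,10,-110],"angular": [0,0,0],"jaw": -1},{"dp": [110,20,-110],"angular": [0,0,0],"jaw": -1},{"dp": [170,45,-110],"angular": [0,0,0.1],"jaw": -1},{"dp": [215,80,-110],"angular": [0,0,0.1],"jaw": -1},{"dp": [250,115,-110],"angular": [0,0,0.1],"jaw": -1},{"dp": [257.4,130.7,-90],"angular": [0,0,0.1],"jaw": -1},{"dp": [257.4,130.7,-80],"angular": [0,0,0.1],"jaw": -1}]'

```text
time: 19.18
ee_pos: [0.6002, 0.2357, 0.0998]
tool_rot: [180.0, 0.0, 89.1]
ft_force: [-0.9, -0.9, -0.7]
width: 0.306
```

Run:
```python
from h import *
s,d=snap('wrist','w11.png',None,1.5)
np.savez('w11.npz',color=d['color'],intrinsics=d['intrinsics'],mount=d['mount'],ee_pos=s['ee_pos'],tool_rot=s['tool_rot'])
plan((.600,.2355,.0248),89)
c=cam(d,s)
for y in (.3243,.2657): print(w2pix(c,(.605,y,.014))*1.5)
```

```text
t 19.225 pos [0.5991 0.2348 0.099 ] rot [-1.7997e+02  5.0000e-02  8.9010e+01] F [-0.5 -1.2 -1.4] w 0.309
dp [0.8, 1.0, 74.2] ang [-0.003, 0.005, 0.001]
[391.07116533 121.07544735]
[392.57535857 240.79800025]
```

View pics/w11.png

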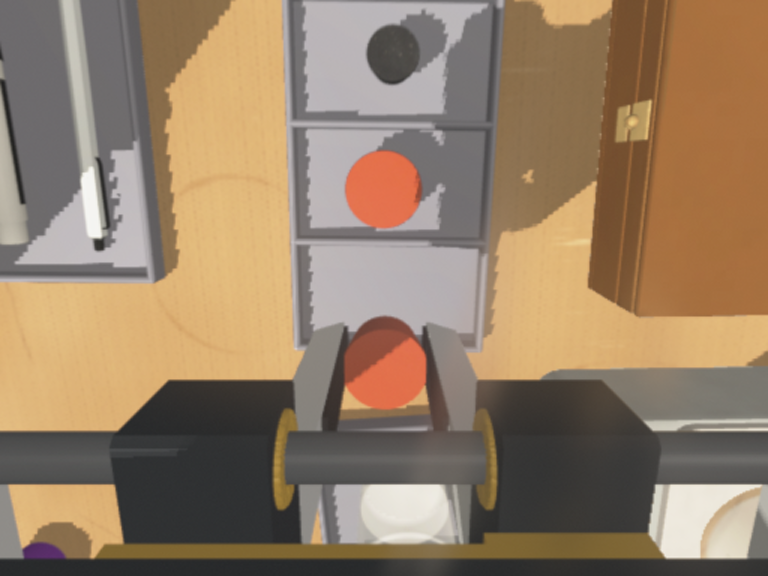

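Call:
carry_out --moves '[{"dp": [0.5,1,35],"angular": [0,0,0],"jaw": -1},{"dp": [0.5,1,60],"angular": [0,0,0],"jaw": -1},{"dp": [0.5,1,71],"angular": [0,0,0],"jaw": -1},{"dp": [0.5,1,74.2],"angular": [0,0,0],"jaw": -1},{"dp": [0.5,1,74.5],"angular": [0,0,0],"jaw": -1},{"dp": [0.5,1,74.5],"angular": [0,0,0],"jaw": 0},{"dp": [0.5,1,74.5],"angular": [0,0,0],"jaw": 0},{"dp": [0.5,1,74],"angular": [0,0,0],"jaw": 0},{"dp": [0.5,1,50],"angular": [0,0,0],"jaw": 0},{"dp": [0.5,1,-10],"angular": [0,0,0],"jaw": 0}]'

```text
time: 20.48
ee_pos: [0.5987, 0.2348, 0.108]
tool_rot: [-179.8, 0.2, 89.0]
ft_force: [1.3, 0.2, 1.4]
width: 0.499
```

Run:
```python
from h import *
snap('scene','s12.png',(170,60,340,187),4)
plan((.468,-.087,.16),180)
```

```text
t 20.525 pos [0.6027 0.2351 0.1168] rot [ 1.7974e+02 -8.0000e-02  8.8930e+01] F [6.4 0.7 7.8] w 0.498
dp [-324.5, -128.5, -44.2] ang [0.026, 0.014, -9.107]
```

View pics/s12.png

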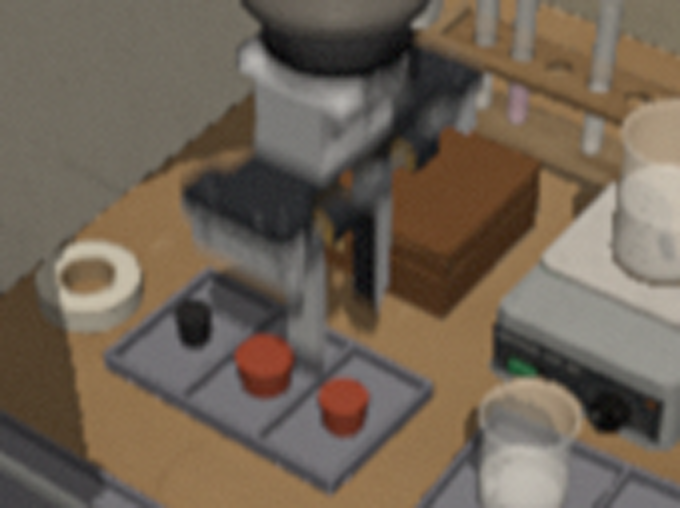

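Run:
```python
from h import *
for n,c in (('top',(340,90,490,250)),('scene',(330,120,512,300))):
    im=np.load(n+'0.npz')['color'][:,:,::-1]; x0,y0,x1,y1=c
    cc=cv2.resize(im[y0:y1,x0:x1],None,fx=3.3,fy=3.3,interpolation=cv2.INTER_CUBIC); cv2.imwrite(f'pics/bot_{n}.png',cc)
T=cam(np.load('top0.npz'));S=cam(np.load('scene0.npz'))
```

```text
(no output)
```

View pics/bot_top.png

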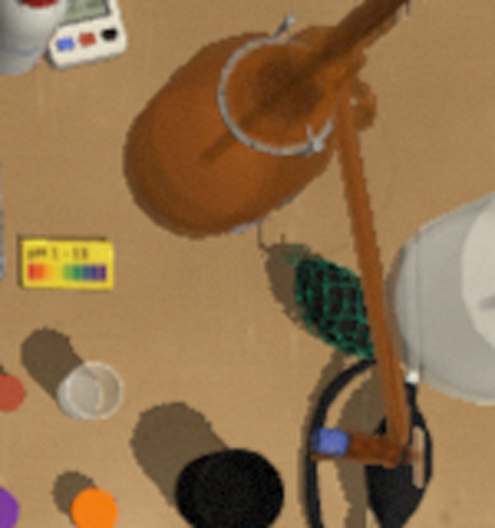

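View pics/bot_scene.png

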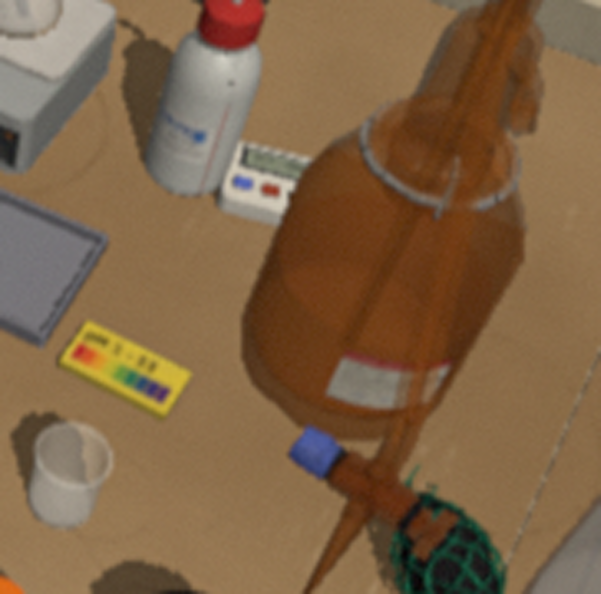

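Run:
```python
from h import *
T=cam(np.load('top0.npz'));S=cam(np.load('scene0.npz'))
def tp(x,y): return (340+x/3.3,90+y/3.3)
def sp(x,y): return (330+x/3.3,120+y/3.3)
for n,p in (('left',(127,155)),('bot',(200,238)),('right?',(300,160))): print(n,pix2w(T,tp(*p),0)[:2].round(3),pix2w(T,tp(*p),.05)[:2].round(3))
for n,p in (('sleft',(243,330)),('sbot',(330,437))): print(n,pix2w(S,sp(*p),0)[:2].round(3))
def tri(a,b):
    o=[];D=[]
    A=np.zeros((3,3));B=np.zeros(3)
    for c,uv in ((T,a),(S,b)):
        q=pix2w(c,uv,0)-c[1]; q/=np.linalg.norm(q); M=np.eye(3)-np.outer(q,q); A+=M;B+=M@c[1]
    return np.linalg.solve(A,B).round(3)
print('bluecap',tri(tp(330,441),sp(317,453)))
print('green centre',tri(tp(335,305),sp(445,545)))
print('armtop',tri(tp(395,455),sp(415,505)))
print('ring',tri(tp(275,97),sp(440,155)))
# bottle in scene: predicted outline check
for z in (0,.1,.2): print([w2pix(T,(.56,-.19,z)).round(0), w2pix(S,(.56,-.19,z)).round(0)])
```

```text
left [ 0.674 -0.126] [ 0.661 -0.114]
bot [ 0.605 -0.186] [ 0.594 -0.171]
right? [ 0.673 -0.27 ] [ 0.66  -0.252]
sleft [ 0.654 -0.125]
sbot [ 0.607 -0.204]
bluecap [ 0.423 -0.205  0.219]
green centre [ 0.546 -0.284  0.036]
armtop [ 0.416 -0.248  0.225]
ring [ 0.667 -0.185  0.192]
[array([402., 178.]), array([415., 265.])]
[array([414., 172.]), array([428., 237.])]
[array([428., 164.]), array([445., 203.])]
```

Run:
```python
from h import *
d=np.load('w10.npz'); W=cam(d,d); f=1.5
def g(x,y,z): return pix2w(W,((x+.5)/f-.5,(y+.5)/f-.5),z)[:2].round(4)
print('base near',g(387,358,0),'sides',g(355,390,0),g(419,390,0),'rim near',g(386,393,.055),'rim sides',g(345,428,.055),g(428,428,.055))
plan((.469,-.04,.15),90)
```

```text
base near [ 0.4703 -0.0694] sides [ 0.4501 -0.091 ] [ 0.4905 -0.0911] rim near [ 0.4695 -0.0655] rim sides [ 0.4483 -0.0853] [ 0.4913 -0.0853]
t 20.525 pos [0.6027 0.2351 0.1168] rot [ 1.7974e+02 -8.0000e-02  8.8930e+01] F [6.4 0.7 7.8] w 0.498
dp [-277.5, -128.4, -34.1] ang [0.026, -0.008, -0.107]
```

Call:
carry_out --moves '[{"dp": [-30,-14,-34],"angular": [0,0,-0.1],"jaw": 0.2},{"dp": [-277.5,-128,-34],"angular": [0.02,0,-0.1],"jaw": 0.6},{"dp": [-277.5,-128,-34],"angular": [0.02,0,-0.1],"jaw": 0.6},{"dp": [-277.5,-128,-34],"angular": [0.02,0,-0.1],"jaw": 0.6},{"dp": [-277.5,-128,-34],"angular": [0.02,0,-0.1],"jaw": 0.6},{"dp": [-277.5,-128,-34],"angular": [0.02,0,-0.1],"jaw": 0.6},{"dp": [-277.5,-128,-34],"angular": [0.02,0,-0.1],"jaw": 0.6},{"dp": [-277.5,-128,-34],"angular": [0.02,0,-0.1],"jaw": 0.6}]'

```text
time: 21.52
ee_pos: [0.4702, -0.0388, 0.15]
tool_rot: [179.9, -0.1, 90.0]
ft_force: [0.7, -0.1, -0.1]
width: 0.804
```

Run:
```python
from h import *
s,d=snap('wrist','w13.png',None,1.5)
np.savez('w13.npz',color=d['color'],intrinsics=d['intrinsics'],mount=d['mount'],ee_pos=s['ee_pos'],tool_rot=s['tool_rot'])
plan((.4697,-.0875,.15),90)
plan((.4697,-.0875,.03),90)
c=cam(d,s); print(w2pix(c,(.4697,-.0875,.055))*1.5,w2pix(c,(.4697,-.0875,0))*1.5)
snap('scene','s13.png',(250,150,450,300),4)
```

```text
t 21.575 pos [ 0.4702 -0.0388  0.1499] rot [ 1.7993e+02 -6.0000e-02  9.0030e+01] F [-0.5 -0.1  0.3] w 0.802
dp [-48.7, -0.5, -0.2] ang [0.007, -0.006, 0.003]
t 21.575 pos [ 0.4702 -0.0388  0.1499] rot [ 1.7993e+02 -6.0000e-02  9.0030e+01] F [-0.5 -0.1  0.3] w 0.802
dp [-48.9, -0.7, 119.8] ang [0.007, -0.006, 0.003]
[383.0885789  375.07018074] [383.1854884  340.86978814]
```

View pics/w13.png

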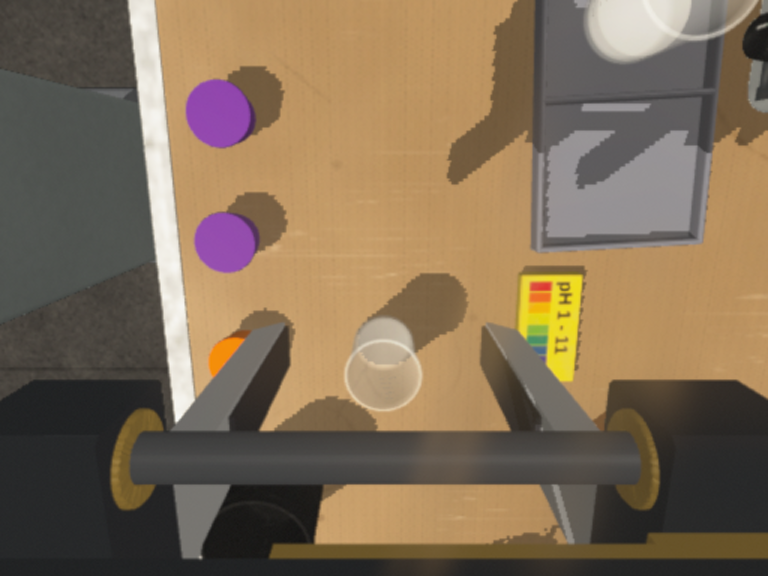

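View pics/s13.png

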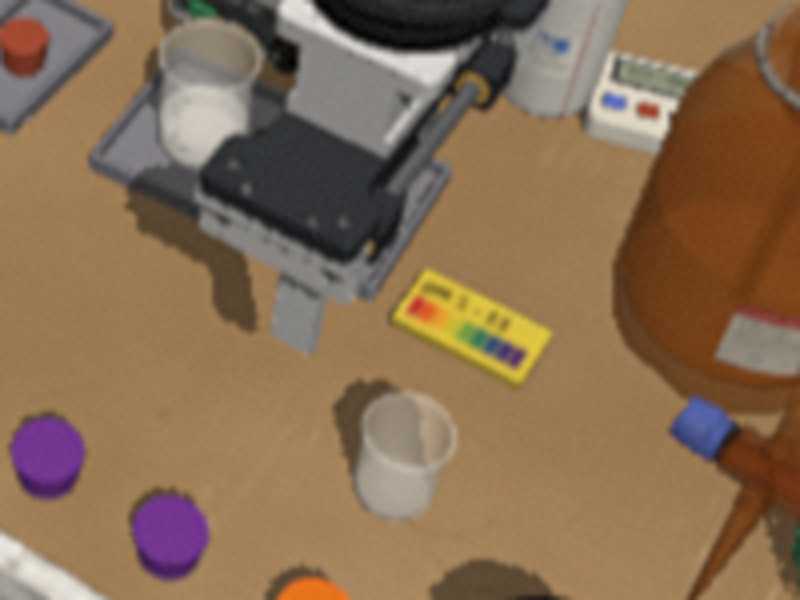

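Call:
carry_out --moves '[{"dp": [-30,-0.5,0],"angular": [0,0,0],"jaw": 0.6},{"dp": [-48.7,-0.5,10],"angular": [0,0,0],"jaw": 0.6},{"dp": [-48.7,-0.5,50],"angular": [0,0,0],"jaw": 0.6},{"dp": [-48.7,-0.5,85],"angular": [0,0,0],"jaw": 0.6},{"dp": [-48.7,-0.5,110],"angular": [0,0,0],"jaw": 0.6},{"dp": [-48.7,-0.5,120],"angular": [0,0,0],"jaw": 0.6},{"dp": [-48.7,-0.5,120],"angular": [0,0,0],"jaw": 0.3},{"dp": [-48.7,-0.5,120],"angular": [0,0,0],"jaw": 0.1},{"dp": [-48.7,-0.5,120],"angular": [0,0,0],"jaw": -0.2},{"dp": [-48.7,-0.5,120],"angular": [0,0,0],"jaw": -1}]'

```text
time: 22.88
ee_pos: [0.4701, -0.0873, 0.0303]
tool_rot: [179.9, -0.1, 90.1]
ft_force: [-1.1, -0.1, 8.4]
width: 0.467
```

Call:
carry_out --moves '[{"dp": [0,0,0],"angular": [0,0,0],"jaw": -1},{"dp": [0,0,0],"angular": [0,0,0],"jaw": -1}]'

```text
time: 23.12
ee_pos: [0.4702, -0.0872, 0.0304]
tool_rot: [179.9, -0.1, 90.1]
ft_force: [0.5, 0.2, -0.5]
width: 0.463
```

Run:
```python
from h import *
s,d=snap('wrist','w14.png',None,1.5)
plan((.604,.025,.12),90)
```

```text
t 23.175 pos [ 0.4702 -0.0872  0.0304] rot [ 1.7988e+02 -7.0000e-02  9.0060e+01] F [-0.4  0.   1.2] w 0.459
dp [112.2, 134.1, -89.2] ang [0.012, -0.007, 0.006]
```

View pics/w14.png

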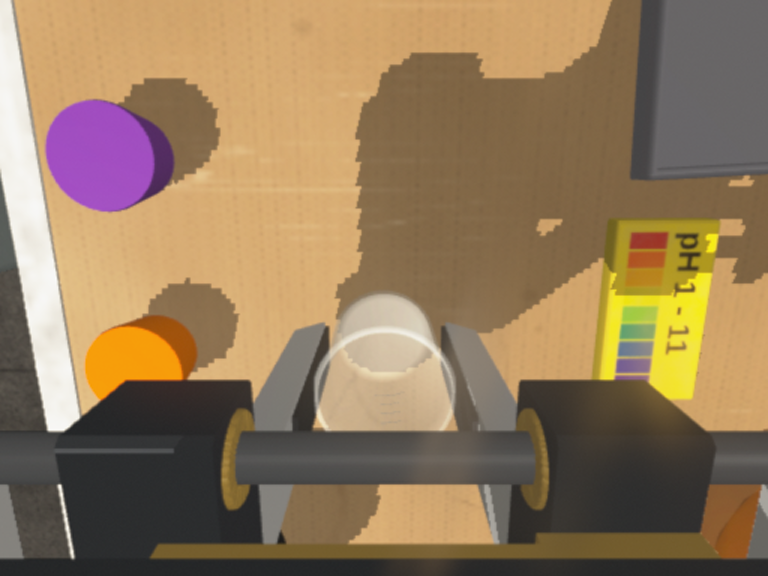

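Call:
carry_out --moves '[{"dp": [0,0,-15],"angular": [0,0,0],"jaw": -1},{"dp": [0,0,-45],"angular": [0,0,0],"jaw": -1},{"dp": [5,5,-75],"angular": [0,0,0],"jaw": -1},{"dp": [30,25,-90],"angular": [0,0,0],"jaw": -1},{"dp": [60,55,-90],"angular": [0,0,0],"jaw": -1},{"dp": [85,85,-90],"angular": [0,0,0],"jaw": -1},{"dp": [105,115,-90],"angular": [0,0,0],"jaw": -1},{"dp": [112,130,-90],"angular": [0,0,0],"jaw": -1},{"dp": [112.5,133,-90],"angular": [0,0,0],"jaw": -1},{"dp": [112.5,133,-90],"angular": [0,0,0],"jaw": -1}]'

```text
time: 24.42
ee_pos: [0.6021, 0.0242, 0.121]
tool_rot: [179.9, -0.1, 90.0]
ft_force: [0.2, 0.5, -0.7]
width: 0.461
```

Run:
```python
from h import *
s,d=snap('wrist','w15.png',None,1.5)
plan((.603,.0255,.0348),90)
c=cam(d,s); K,e,_=c
f=1.5
snap('scene','s15.png',(250,100,450,250),4)
np.savez('w15.npz',color=d['color'],intrinsics=d['intrinsics'],mount=d['mount'],ee_pos=s['ee_pos'],tool_rot=s['tool_rot'])
```

```text
t 24.475 pos [0.6021 0.0242 0.121 ] rot [ 1.799e+02 -6.000e-02  8.997e+01] F [-0.5 -0.6 -0.3] w 0.467
dp [1.2, 0.8, 86.2] ang [0.01, -0.006, -0.003]
```

View pics/w15.png

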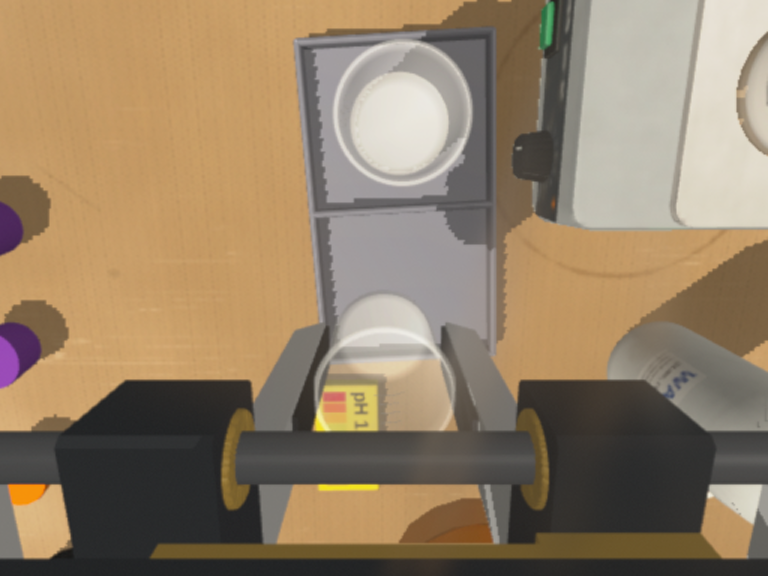

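View pics/s15.png

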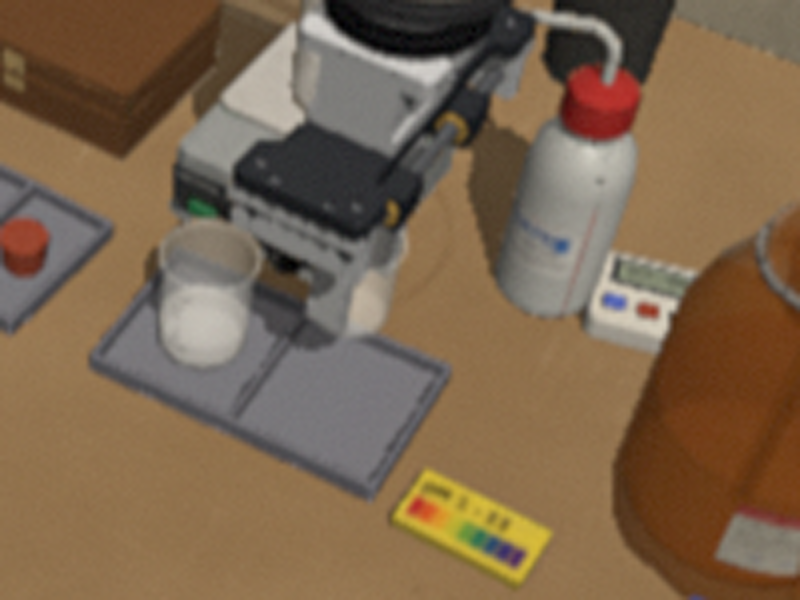

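Run:
```python
from h import *
d=np.load('w15.npz'); W=cam(d,d); f=1.5
def g(x,y,z): return pix2w(W,((x+.5)/f-.5,(y+.5)/f-.5),z)[:2].round(4)
print('bottle left/top',g(610,372,0),g(655,323,0))
print('tray div',g(315,213,.014),g(490,205,.014),'BL',g(325,362,.014),'BR',g(495,352,.014))
S=cam(np.load('scene0.npz'))
print(pix2w(S,(250+545/4,100+315/4),0))
print('balance',g(540,215,.03),g(575,225,.06))
```

```text
bottle left/top [ 0.7442 -0.0343] [ 0.7682 -0.0019]
tray div [0.564  0.0666] [0.6602 0.071 ] BL [ 0.5669 -0.0214] BR [ 0.6676 -0.0152]
[ 7.43963189e-01 -4.18179531e-02 -1.11022302e-16]
balance [0.6829 0.0671] [0.6898 0.0656]
```

Call:
carry_out --moves '[{"dp": [1.8,4,35],"angular": [0.01,0,0],"jaw": -1},{"dp": [1.8,4,60],"angular": [0.01,0,0],"jaw": -1},{"dp": [1.8,4,78],"angular": [0.01,0,0],"jaw": -1},{"dp": [1.8,4,85],"angular": [0.01,0,0],"jaw": -1},{"dp": [1.8,4,86.5],"angular": [0.01,0,0],"jaw": -1},{"dp": [1.8,4,86.5],"angular": [0.01,0,0],"jaw": -1},{"dp": [1.8,4,86.5],"angular": [0.01,0,0],"jaw": 0.1},{"dp": [1.8,4,86.5],"angular": [0.01,0,0],"jaw": 0.3},{"dp": [1.8,4,86.5],"angular": [0.01,0,0],"jaw": 0.4},{"dp": [1.8,4,80],"angular": [0,0,0],"jaw": 0.4}]'

```text
time: 25.78
ee_pos: [0.6059, 0.0263, 0.041]
tool_rot: [179.9, -0.1, 90.0]
ft_force: [-0.1, 0.1, -0.1]
width: 0.698
```

Run:
```python
from h import *
plan((.606,.026,.15),90)
s,d=snap('wrist','w16.png',None,1.5)
```

```text
t 25.775 pos [0.6059 0.0263 0.041 ] rot [ 1.7993e+02 -6.0000e-02  8.9980e+01] F [-0.1  0.1 -0.1] w 0.698
dp [-0.2, 0.2, -109.0] ang [0.007, -0.006, -0.002]
```

View pics/w16.png

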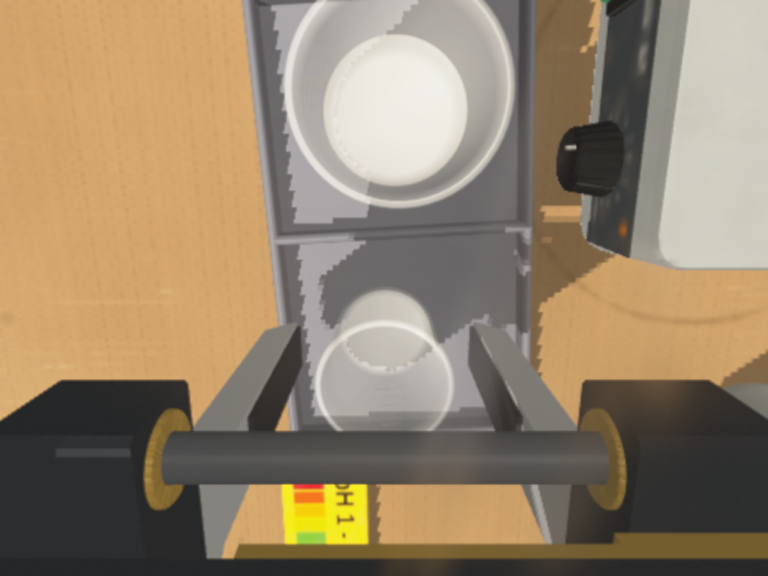

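Beaker stands free with both fingers clear. Lift off straight, then back off for a last look.

Call:
carry_out --moves '[{"dp": [0,0,-20],"angular": [0,0,0],"jaw": 0.4},{"dp": [0,0,-70],"angular": [0,0,0],"jaw": 0.4},{"dp": [0,0,-120],"angular": [0,0,0],"jaw": 0.4},{"dp": [0,0,-160],"angular": [0,0,0],"jaw": 0.4},{"dp": [0,-60,-180],"angular": [0,0,0],"jaw": 0.4},{"dp": [0,-110,-180],"angular": [0,0,0],"jaw": 0.4},{"dp": [0,-110,-180],"angular": [0,0,0],"jaw": 0.4},{"dp": [0,-110,-180],"angular": [0,0,0],"jaw": 0.4},{"dp": [0,-110,-180],"angular": [0,0,0],"jaw": 0.4}]'

```text
time: 26.95
ee_pos: [0.4969, 0.0256, 0.2221]
tool_rot: [179.8, -0.0, 89.9]
ft_force: [0.8, 0.3, -0.6]
width: 0.7
```

Run:
```python
from h import *
print(env.observe()['time'],env.observe()['ee_pos'])
snap('scene','s17.png',(120,80,400,290),2.8); snap('top','t17.png',(140,110,400,270),3)
```

```text
26.95 [0.49691039 0.02563326 0.22209475]
```

View pics/s17.png

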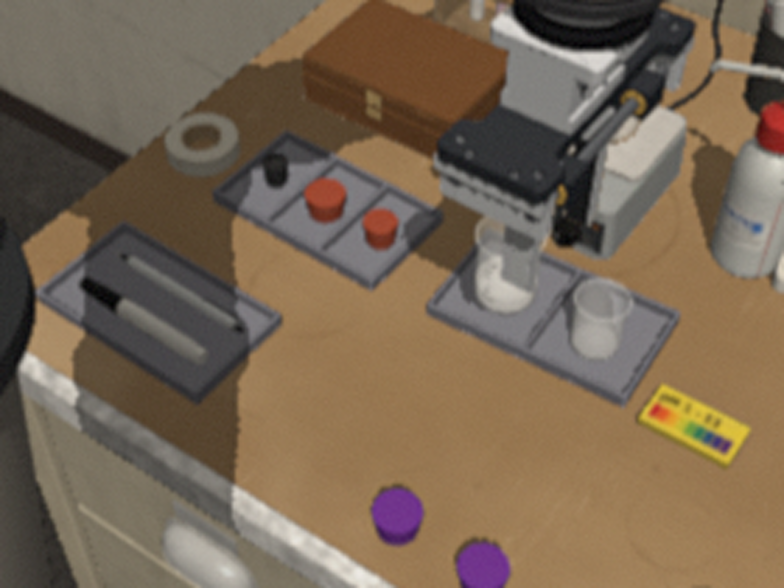

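View pics/t17.png

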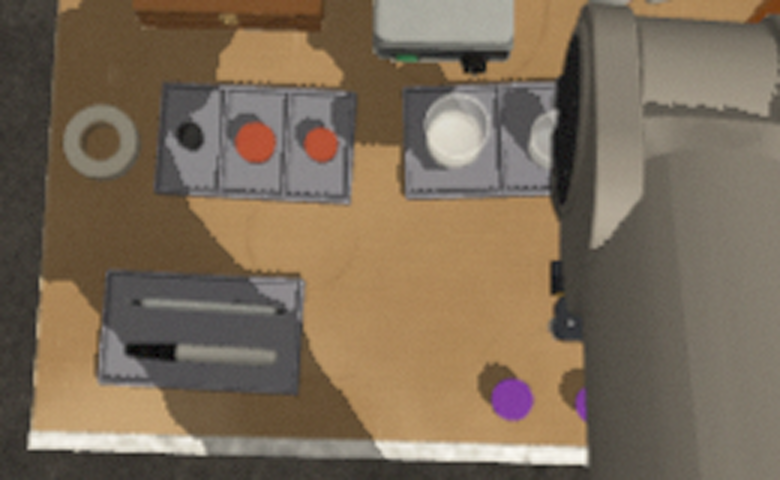

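```bash
python3 -c "
from h import *
print(env.sign_off())"
```

```text
the job is handed in; nothing more can be done
None
```

The job is done and handed in, with about 27 s of the 122 s on the robot's clock at my last check.

- **Placed, in the order asked:**
  - The marker and then the pen lie side by side along the long tray.
  - The larger red stopper stands in the middle bay of the three-bay tray and the smaller one in the end bay, both narrow end down.
  - The small beaker stands upright in the free bay of the two-bay tray.
- **Last checks:** The final scene and top pictures show all five things inside their bays. The tape, the book and the two purple stoppers in view appear where they began. The gripper was 0.22 m up, clear of everything, with under 1 N on the wrist.
- **Not confirmed:** The orange stopper was outside the last scene crop. In the top view the arm hid it, along with part of the beaker and the book. I last saw the orange stopper undisturbed just after gripping the beaker. The beaker and book show clearly in the scene view.
- **Disagreed:** The top and scene cameras differed by 3 to 10 mm on positions, so I used wrist-camera measurements for the final grasps and placings. The nearest burette bottle's base measured near x, y = 0.67, -0.19, not 0.56, -0.19. Its side arm, about 0.22 m up, reaches forward to about x = 0.42, and I kept the gripper clear of both.

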